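# Level the rocking pencil-sharpener stand

### The job

The stand of the crank pencil sharpener rocks because its two screw feet, the ones with the round knobs, are too short. Pull out the cedar shim tucked under one of them and lay it flat on the cutting mat, clear of the dish, and screw both feet down by their knobs (clockwise) until the stand sits level and firm on all four feet. Leave the stand where it is and do not shift the jar, the dish or the bench scraper.

Things in the scene. Friction and masses are not known exactly. Their poses are not given: they have to be found in the camera images.
- stand: Loose stand, about 1.3 kg: maple plate 186 x 140 x 14 mm on four rubber feet 22 mm in diameter, a pink sharpener 74 (x) x 52 mm on its middle, top 115 mm above the origin. Origin: below the plate's centre, in the plane of the fixed feet's undersides (on the table when level); the plate spans 22 to 36 mm above it. x along the plate towards the crank end, z up. It tilts and rocks at the start.
- screw_a (a joint): Clockwise-from-above angle (rad) of screw foot a. Coarse thread: 20 mm per full turn (3.183 mm/rad); knob, stem and pad turn and sink together. Range 0 to 5.7. At 3.770 the pad is level with the two fixed feet (0 = 12 mm short, above 3.770 = too long). Starts 6.5 to 9.5 mm short. Turns with about 0.03 N m of friction and stays where left.
- screw_b (a joint): Clockwise-from-above angle (rad) of screw foot b. Coarse thread: 20 mm per full turn (3.183 mm/rad); knob, stem and pad turn and sink together. Range 0 to 5.7. At 3.770 the pad is level with the two fixed feet (0 = 12 mm short, above 3.770 = too long). Starts 3.2 to 7.5 mm short. Turns with about 0.03 N m of friction and stays where left.
- knob_a (a point): Centre of the top of the round black knob of screw foot a, on its axis, at x -75, y +52 mm in the stand's frame. Knob: cylinder 30 mm in diameter, 22 mm high, on a 10 mm stem; grip at any yaw. Correctly set, its top is 38 mm and its underside 16 mm above the plate's upper face; it starts 6.5 to 9.5 mm higher. The shim lies under foot a's pad.
- knob_b (a point): Centre of the top of the round black knob of screw foot b, on its axis, at x +75, y -52 mm in the stand's frame. Knob: cylinder 30 mm in diameter, 22 mm high, on a 10 mm stem; grip at any yaw. Correctly set, its top is 38 mm and its underside 16 mm above the plate's upper face; it starts 3.2 to 7.5 mm higher. The shim lies under foot a's pad.
- foot_a (a point): Centre of the underside of adjustable foot a's rubber pad (22 mm in diameter, 6 mm thick), 74 mm below knob_a on the same axis.
- foot_b (a point): Centre of the underside of adjustable foot b's rubber pad (22 mm in diameter, 6 mm thick), 74 mm below knob_b on the same axis.
- foot_c (a point): Centre of the underside of fixed foot c, at x +75, y +52 mm in the stand's frame; no knob, only a small screw head on the plate.
- foot_d (a point): Centre of the underside of fixed foot d, at x -75, y -52 mm in the stand's frame; no knob.
- crank (a joint): Angle (rad) of the sharpener's crank: 0 = arm straight up, about 1.57 = arm level towards the stand's +y side. Its axis is along the stand's x, 78 mm above the stand's origin, at the +x end of the sharpener; it turns easily and need not be moved.
- crank_grip (a point): Middle of the crank's black grip (10 mm in diameter, 24 mm long, parallel to the stand's x), 28 mm from the crank's axis and 55 mm in x from the stand's origin; an obstacle only.
- shim: Loose tapered cedar shim, 110 x 34 mm, 8 mm thick at one end and 4 mm at the other, 12 g, flat on the table. Its thin end is tucked under foot a; its thick end sticks out some 70 mm past the plate's edge, roughly along the stand's -x. Origin: centre of its underside; x along it towards the thin end, z up.
- shim_thick (a point): Middle of the lower edge of the shim's thick end (origin -55 mm in x).
- shim_thin (a point): Middle of the lower edge of the shim's thin end (origin +55 mm in x).
- mat: Green plastic cutting mat, fixed flat on the table, 230 (x) x 150 (y) mm, 3 mm thick. Origin: centre of its underside.
- dish: Bystander: acorn-shaped ceramic dish with a lid, 62 mm in diameter, 60 mm high, standing on the mat's +y half. Origin: centre of its underside.
- jar: Bystander: squat glass jar with a twist cap, 72 mm in diameter, 72 mm high, beside the stand's crank end. Origin: centre of its underside.
- scraper: Bystander: steel bench scraper lying flat beside the shim: blade 85 (x) x 110 (y) x 2.5 mm, wooden handle 22 x 112 mm and 18 mm high along its -x edge. Origin: about the middle, on the table; it reaches 53 mm either way in x.
- shim_stack: Bystander, fixed: small stack of cedar shims 160 mm long (its x) and 36 mm wide, about 25 mm high, one more leaning against it to 45 mm high. Origin: under the stack's centre.

How it is judged:
By the outcome, as a careful person would: the job done as asked, in the order asked, and still so for the second after the job is handed in, with the robot touching nothing.
It also fails if it takes over 72 s, if anything falls off the work surface, if the arm or the gripper's body presses on something with over 40 N, if the wrist force passes 120 N, or if a joint passes its speed limit or range.

### The arm

A 6-joint arm with a two-finger parallel gripper is mounted at the origin on the work surface. World frame = base frame: x ahead of the robot, y to its left, z up, the work surface at z = 0. Lengths are in m, angles in rad, forces in N, time in s.
With the tool pointing down it reaches from about 0.35 to 0.775 m from the base axis. Payload 5.5 kg.
Tool frame: the origin (TCP) lies on the centre line of the jaws, within the pads' length; the fingertips stand 8 mm ahead of it and the grasp point (between the pads) lies 11 mm behind it; z points along the fingers, y is the direction in which the jaws open and shut (so a half turn about z gives the same grasp; the last joint's range is limited). The gripper opens to 85 mm and grips with 20 to 120 N. Pads are 22 mm wide; open, the fingers measure 114 mm over their backs; the gripper's body (76 mm by 85 mm) begins 54 mm behind the grasp point. The pads swing forward as they close: fully open they stand 13 mm farther back than shut.
Start: joints at [-1.457, 0.313, 0.046, 1.304, 0, 1.431], TCP at [0.144, -0.557, 0.239] pointing down, gripper open.
Joint ranges: [-2.76, 2.76], [-0.86, 1.69], [-1.03, 1.26], [-2.2, 2.34], [-1.47, 1.5], [-3.14, 3.14]. Speed limits (rad/s): [2.57, 2.57, 3.14, 3.14, 3.14, 3.14].

### API

Orientations are given as a unit quaternion [w, x, y, z].
In Python, from workcell import env gives the robot as it stands. The module is installed in compiled form; this text tells all that it offers.
- The arm moves only by the tool play_rows, never from a script. Its argument "steps" is a list of rows, each an object with "claw": the closure in counts, from 0 (fully open) to 255 (shut); "dp": the shift along the tool's x, y, z in m, a list of three; "angular": the turn, a rotation vector about the tool's x, y, z in degrees, a list of three. In form: [{"claw": claw, "dp": [dx, dy, dz], "angular": [wx, wy, wz]}, ...]. A call has exactly 8 rows; each row shifts and turns the commanded pose from where the row before left it, along the tool's axes as they then stand; what a row does not reach is not made up. A row lasts 1/12 s, in which the tool goes at most 41.7 mm and 7.16 degrees, less where a joint would pass 70% of its speed; a pose out of reach is approached as far as the arm can. A call is refused whole if a number of a shift passes 0.0417 or a number of a turn 7.16, either way. A call with a gripper value outside its range is refused whole. The fingers move at their own pace and stop on an object; "force" is the grip in N (left out, the last holds). Time passes only in rows, so rows that do not move let the fingers close, or fill a call up. It gives the time, the measured TCP pose, the force and the opening at its end, in the units of the state.
- env.get_state(): the state, without advancing time (a new reading comes with each control period).
- env.read_camera(name): name is "side" or "top"; returns (picture, depth): 420x560x3 uint8, red, green, blue; 420x560 float32, m along the optical axis (not along the pixel's ray), 0 where there is no reading.
- env.calibration(name): a dict with "fx", "fy", "cx", "cy" (pixels), "k1" (the pictures are not rectified: a ray, as slopes to the right and down, at radius r is drawn at 1 + k1 r^2 times it, then the intrinsics apply), "world_from_camera" (4x4, takes a point from camera to world coordinates). Camera axes: x right, y down, z forward; pixel columns grow to the right and rows downward; lengths in m; the calibration is good to about 2 mm. A picture is of the moment at which its call begins. calibration takes no time and is no camera call.
- env.hand_in(): hands the job in, once; it reports no verdict.
The state is a dict: "clock": time; "joint_pos": joint angles; "qvel": joint speeds; "tau": joint torques, N m; "tcp_pos": TCP position; "orientation": TCP orientation; "wrist_force": force on the tool from outside, world axes, zero at the start; "ft_torque": the same for the moment, N m; "finger_gap": finger opening in m.
Only numpy, scipy, OpenCV 4.12 (cv2) and the standard library are available. Lean on these libraries where they do the work, as an engineer would, in place of code of your own. Each camera call takes 0.05 s, during which the arm holds its last target. There are 200 camera calls.

## Working session

There is one attempt and no reset: what is moved stays moved. The work goes in short steps, Python scripts to look and compute and a tool call to move; the robot and the scene stay as the last step left them, time stands still between calls to the robot, and variables do not carry over. Pictures are saved under pics/ and viewed, about 8 in all and at most 12, crops included, and the job is handed in when it is done.

Besides the shell and the picture viewer there is one more tool, called after "Emit:" as name(argument=value, ...) on one line, values as JSON. play_rows: Moves the arm, as the interface text tells. Its arguments: {"type":"object","properties":{"steps":{"type":"array","items":{"type":"object","properties":{"claw":{"type":"number"},"dp":{"type":"array","items":{"type":"number"}},"angular":{"type":"array","items":{"type":"number"}}}}},"force":{"type":"number"}},"required":["steps"]}

```bash
mkdir -p pics
cat > h.py <<'E'
import numpy as np, cv2
from workcell import env
def shot(name,fn):
    im,d=env.read_camera(name); cv2.imwrite('pics/'+fn+'.png',im[:,:,::-1]); np.savez('pics/'+fn+'.npz',im=im,d=d); return im,d
def load(fn):
    z=np.load('pics/'+fn+'.npz'); return z['im'],z['d']
def world(name,d):
    c=env.calibration(name); K=np.array([[c['fx'],0,c['cx']],[0,c['fy'],c['cy']],[0,0,1]])
    h,w=d.shape; u,v=np.meshgrid(np.arange(w),np.arange(h))
    p=cv2.undistortPoints(np.stack([u,v],-1).reshape(-1,1,2).astype(float),K,np.array([c['k1'],0,0,0,0])).reshape(h,w,2)
    P=np.dstack([p*d[...,None],d]); T=np.array(c['world_from_camera'])
    return P@T[:3,:3].T+T[:3,3]
E
python3 - <<'E'
from h import *
for n in('top','side'):
    im,d=shot(n,n+'0'); c=env.calibration(n); print(c)
print(env.get_state())
a=cv2.imread('pics/top0.png');b=cv2.imread('pics/side0.png')
E
```

```text
{'fx': 526.7746615324643, 'fy': 526.7746615324643, 'cx': 277.69610431571635, 'cy': 210.1986887899887, 'k1': -0.20421006657218999, 'world_from_camera': array([[ 0.01297399, -0.99253181,  0.12129421,  0.42943743],
       [-0.99979503, -0.01476215, -0.01385532, -0.0113439 ],
       [ 0.01554241, -0.12108959, -0.9925199 ,  1.30045063],
       [ 0.        ,  0.        ,  0.        ,  1.        ]])}
{'fx': 545.8899348833348, 'fy': 545.8899348833348, 'cx': 276.27092400105505, 'cy': 203.51418675762176, 'k1': -0.18185687105969786, 'world_from_camera': array([[-0.99841862, -0.02993052,  0.04758597,  0.51623388],
       [-0.05514173,  0.68612315, -0.72539259,  0.95566654],
       [-0.01093846, -0.72686944, -0.68668855,  1.04349017],
       [ 0.        ,  0.        ,  0.        ,  1.        ]])}
{'clock': 0.1, 'joint_pos': array([-1.45661371e+00,  3.13986431e-01,  4.50801736e-02,  1.30360144e+00,
        7.65568536e-06,  1.43120672e+00]), 'qvel': array([-0.00146586, -0.00170712,  0.00249906,  0.0006247 ,  0.00041427,
        0.00025475]), 'tau': array([ 2.97822880e-03, -4.81721878e+01,  2.99246532e+01,  1.26324937e-02,
       -1.51083873e-04,  2.08635967e-06]), 'tcp_pos': array([ 0.14430496, -0.55613488,  0.23845818]), 'orientation': array([-8.55566058e-04,  9.91960389e-01,  1.26545858e-01,  1.46974154e-05]), 'wrist_force': array([0.48705661, 1.03256059, 0.07020874]), 'ft_torque': array([ 0.00831483, -0.02355767,  0.05609456]), 'finger_gap': 0.08546924137255858}
```

View pics/top0.png

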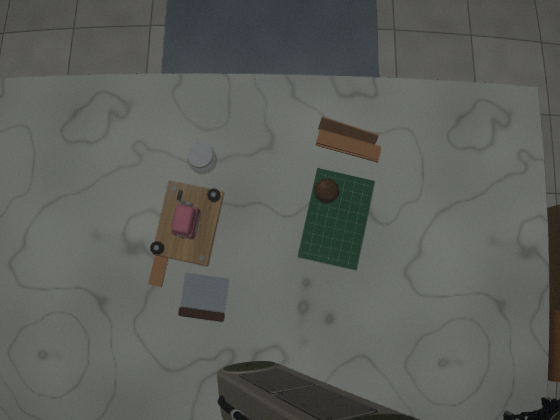

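View pics/side0.png

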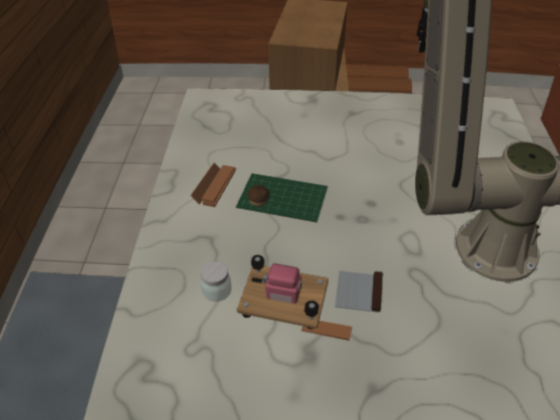

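The top view shows knob a at (157,248), knob b at (214,195), the shim at (158,271) and the mat centred at (337,218). The dish is at (327,191), the jar at (202,157), the scraper at (204,297) and the crank grip near (180,196). Next I measure them.

Run:
```python
from h import *
im,d=load('top0'); W=world('top',d)
hsv=cv2.cvtColor(im,cv2.COLOR_RGB2HSV)
for n,(u,v) in dict(ka=(157,248),kb=(214,195),shim=(158,271),shim2=(156,280),dish=(327,191),jar=(201,155),table=(250,250),mat=(335,235)).items():
    print(n,np.round(W[v,u]*1000,1))
g=im.astype(int)
def blob(name,u,v,r,cond):
    m=np.zeros(d.shape,bool); m[v-r:v+r+1,u-r:u+r+1]=1; m&=cond&(d>0)
    p=W[m]; print(name,m.sum(),'mean',np.round(p.mean(0)*1000,1),'min',np.round(p.min(0)*1000),'max',np.round(p.max(0)*1000)); return p
ka=blob('ka',157,248,10,(W[...,2]>.06)); kb=blob('kb',214,195,10,(W[...,2]>.06))
sh=(hsv[...,1]>110)&(hsv[...,0]<20)&(W[...,2]<.02)
def rect(name,m,z=None):
    q=W[m][:,:2].astype(np.float32)*1000; print(name,m.sum(),cv2.minAreaRect(q),np.round(cv2.boxPoints(cv2.minAreaRect(q)),0).tolist())
m=sh.copy(); m[:, :145]=0; m[:,172:]=0; m[:257]=0; m[290:]=0; rect('shim',m); print('z',W[m][:,2].max(),np.polyfit(W[m][:,0],W[m][:,2],1))
gm=(hsv[...,0]>50)&(hsv[...,0]<90)&(hsv[...,1]>80); gm[:160]=0;gm[275:]=0;gm[:,:290]=0;gm[:,385:]=0; rect('mat',gm)
pl=(W[...,2]>.02)&(W[...,2]<.05)&(hsv[...,1]>60)&(hsv[...,0]<25); pl[:175]=0;pl[270:]=0;pl[:,:145]=0;pl[:,230:]=0; rect('plate',pl)
P=W[pl]; A=np.c_[P[:,:2],np.ones(len(P))]; c=np.linalg.lstsq(A,P[:,2],rcond=None)[0]; print('plane',c, 'resid',np.std(A@c-P[:,2]))
dm=(W[...,2]>.01); dm[:175]=0;dm[210:]=0;dm[:,:308]=0;dm[:,345:]=0; rect('dish',dm)
sc=(W[...,2]<.025)&(W[...,2]>.0005); 
sc[:]&=True; s2=np.zeros_like(sc); s2[270:325,172:232]=1
s2&=(np.abs(W[...,2])<.03)&((hsv[...,0]>95)|((hsv[...,1]>90)))
rect('scr',s2)
tab=W[230:260,240:290]; print('table',tab[...,2].mean(),tab[...,2].std())
big=cv2.resize(im[165:330,130:250],None,fx=5,fy=3.6*5/3.6,interpolation=cv2.INTER_CUBIC)
s,_=load('side0')
b2=cv2.resize(s[240:350,190:390],None,fx=4,fy=4,interpolation=cv2.INTER_CUBIC)
cv2.imwrite('pics/crop_side.png',b2[:,:,::-1])
```

```text
ka [485.4 251.6  82.4]
kb [612.1 121.3  81.4]
shim [432.2 262.9  10.2]
shim2 [410.  267.3  10.2]
dish [ 630.4 -146.9   51.8]
jar [709.5 156.4  73.2]
table [488.2  37.3   5.3]
mat [ 527.9 -171.9    6.2]
ka 149 mean [487.  252.8  80.2] min [472. 240.  61.] max [502. 269.  87.]
kb 144 mean [613.  124.4  76.1] min [598. 110.  61.] max [627. 141.  82.]
shim 296 ((433.56646728515625, 264.65557861328125), (32.12064743041992, 71.5636978149414), 78.51355743408203) [[395.0, 256.0], [465.0, 242.0], [472.0, 273.0], [402.0, 288.0]]
z 0.014111439432110462 [-0.02579753  0.01808847]
mat 4607 ((547.6099853515625, -142.67323303222656), (203.7912139892578, 288.64813232421875), 77.20430755615234) [[384.0, -210.0], [666.0, -274.0], [711.0, -75.0], [429.0, -11.0]]
plate 3054 ((551.1387329101562, 189.18572998046875), (139.6547393798828, 185.11660766601562), 79.45728302001953) [[447.0, 137.0], [629.0, 104.0], [655.0, 241.0], [473.0, 275.0]]
plane [-0.00215326  0.00306596  0.03644574] resid 0.002695865083977652
dish 508 ((555.2843627929688, -78.8222885131836), (60.79045104980469, 279.04766845703125), 49.51020050048828) [[429.0, -11.0], [642.0, -193.0], [681.0, -146.0], [469.0, 35.0]]
scr 1519 ((374.20074462890625, 148.97616577148438), (110.96843719482422, 102.74026489257812), 83.20630645751953) [[317.0, 100.0], [419.0, 88.0], [432.0, 198.0], [330.0, 210.0]]
table 0.004092703651070802 0.0750162530994593
```

View pics/crop_side.png

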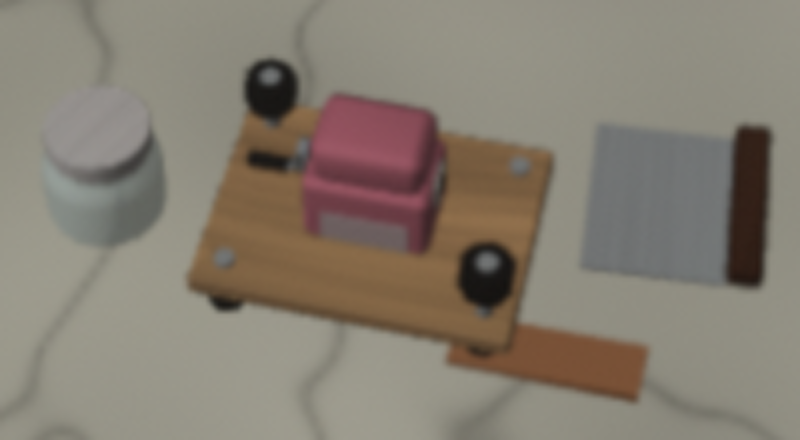

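The side view confirms the layout: the shim is under foot a, and the crank lies level towards +y, away from knob b. Next come the mat, the dish and the relative heights.

```bash
cat >> h.py <<'E'
from scipy.spatial.transform import Rotation as Ro
def heights(name,fn,cen=(.551,.189),yaw=-10.4):
    im,d=load(fn); W=world(name,d); ok=d>0
    t=np.radians(yaw); R=np.array([[np.cos(t),-np.sin(t)],[np.sin(t),np.cos(t)]])
    L=(W[...,:2]-np.array(cen))@R; z=W[...,2]  # stand frame xy
    ring=ok&(np.abs(L[...,0])<.2)&(np.abs(L[...,1])<.16)&(z<.012)&(z>-.012)&((np.abs(L[...,0])>.12)|(np.abs(L[...,1])>.095))
    tz=np.median(z[ring])
    pl=ok&(np.abs(L[...,0])<.085)&(np.abs(L[...,1])<.062)&(z>.022)&(z<.052)
    for k in((-.075,.052),(.075,-.052)): pl&=np.hypot(L[...,0]-k[0],L[...,1]-k[1])>.026
    pl&=~((np.abs(L[...,0])<.047)&(np.abs(L[...,1])<.036)); pl&=~((L[...,0]>.03)&(L[...,1]>-.02)&(L[...,1]<.045))
    A=np.c_[L[pl],np.ones(pl.sum())]; b=z[pl]; w=np.ones(len(b),bool)
    for _ in range(6):
        c=np.linalg.lstsq(A[w],b[w],rcond=None)[0]; w=np.abs(A@c-b)<max(.0015,2*np.std((A@c-b)[w]))
    f=lambda x,y:c@[x,y,1]
    print(name,'table',round(tz*1e3,2),'plate-table at a,b,c,d',[round((f(*q)-tz)*1e3,2) for q in((-.075,.052),(.075,-.052),(.075,.052),(-.075,-.052))],'n',w.sum(),'sd',round(np.std((A@c-b)[w])*1e3,2),'slopes',np.round(c[:2],4))
    for n,k in(('a',(-.075,.052)),('b',(.075,-.052))):
        m=ok&(np.hypot(L[...,0]-k[0],L[...,1]-k[1])<.025)&(z>.06)
        zz=z[m]; top=np.median(zz[zz>np.percentile(zz,70)-.003]); q=m&(np.abs(z-top)<.003)
        print(n,'top-table',round((np.median(z[q])-tz)*1e3,2),'above plate',round((np.median(z[q])-f(*k))*1e3,2),'n',q.sum(),'xy',np.round(W[q].mean(0)*1e3,1), 'local', np.round(L[q].mean(0)*1e3,1))
def plan(p1,yaw_turn=0,n=None,p0=None,R0=None):
    "rows from (p0,R0): straight line, turn about tool z by yaw_turn deg"
    s=env.get_state(); p0=np.array(s['tcp_pos'] if p0 is None else p0); 
    if R0 is None: q=s['orientation']; R0=Ro.from_quat([q[1],q[2],q[3],q[0]])
    n=n or int(max(np.ceil(np.linalg.norm(np.array(p1)-p0)/.040),np.ceil(abs(yaw_turn)/7.1),1))
    p=p0.copy();R=R0;w=round(yaw_turn/n,2)
    for i in range(n):
        tgt=p0+(np.array(p1)-p0)*(i+1)/n; dp=np.round(R.inv().apply(tgt-p),4); p=p+R.apply(dp); R=R*Ro.from_rotvec([0,0,np.radians(w)])
        print('{"dp":%s,"angular":[0,0,%s]}'%([float(x) for x in dp],w))
    print('end',p,np.round(R.apply([1,0,0]),3)); return p,R
E
python3 - <<'E'
from h import *
for n in('top','side'): heights(n,n+'0')
im,d=load('top0'); W=world('top',d); hsv=cv2.cvtColor(im,cv2.COLOR_RGB2HSV)
gm=((hsv[...,0]>50)&(hsv[...,0]<95)&(hsv[...,1]>80)); gm[:160]=0;gm[275:]=0;gm[:,:290]=0;gm[:,385:]=0; gm&=np.abs(W[...,2])<.015
q=W[gm][:,:2].astype(np.float32)*1000; print(len(q),cv2.boxPoints(cv2.minAreaRect(q)).tolist(), np.median(W[gm][:,2]))
dm=(W[...,2]>.02)&(W[...,2]<.07); dm[:172]=0;dm[212:]=0;dm[:,:305]=0;dm[:,350:]=0; q=W[dm][:,:2].astype(np.float32)*1000; print('dish',dm.sum(),cv2.minEnclosingCircle(q))
p,R=plan([.45,-.13,.2],-84,13); plan([.409,.268,.15],-70,11,p,R)
E
```

```text
top table 0.28 plate-table at a,b,c,d [np.float64(36.08), np.float64(35.48), np.float64(35.67), np.float64(35.88)] n 1326 sd 1.79 slopes [-0.0027  0.0019]
a top-table 81.07 above plate 44.99 n 107 xy [486.9 253.9  81.4] local [-74.7  52.2]
b top-table 77.5 above plate 42.02 n 100 xy [613.2 125.1  77.6] local [ 72.7 -51.6]
side table 0.36 plate-table at a,b,c,d [np.float64(36.65), np.float64(34.42), np.float64(35.87), np.float64(35.21)] n 831 sd 1.52 slopes [-0.0052  0.0139]
a top-table 81.74 above plate 45.09 n 106 xy [489.9 256.2  82.1] local [-72.2  55.1]
b top-table 76.04 above plate 41.62 n 100 xy [616.9 127.   76.4] local [ 76.  -49.1]
4578 [[443.61749267578125, -224.76699829101562], [667.4563598632812, -271.6789855957031], [697.6858520507812, -127.44009399414062], [473.84698486328125, -80.52810668945312]] 0.0026503778487020346
dish 500 ((634.6173706054688, -146.40664672851562), 31.41376304626465)
{"dp":[0.031, -0.0258, 0.003],"angular":[0,0,-6.46]}
{"dp":[0.0337, -0.0222, 0.003],"angular":[0,0,-6.46]}
{"dp":[0.036, -0.0182, 0.003],"angular":[0,0,-6.46]}
{"dp":[0.0378, -0.0141, 
[... 527 characters left out ...]
0.12999757  0.20002574] [-0.148  0.989  0.002]
{"dp":[0.0363, 0.0017, 0.0046],"angular":[0,0,-6.36]}
{"dp":[0.0359, 0.0057, 0.0046],"angular":[0,0,-6.36]}
{"dp":[0.0351, 0.0096, 0.0046],"angular":[0,0,-6.36]}
{"dp":[0.0338, 0.0135, 0.0046],"angular":[0,0,-6.36]}
{"dp":[0.0321, 0.0171, 0.0047],"angular":[0,0,-6.36]}
{"dp":[0.03, 0.0205, 0.0046],"angular":[0,0,-6.36]}
{"dp":[0.0275, 0.0238, 0.0046],"angular":[0,0,-6.36]}
{"dp":[0.0247, 0.0267, 0.0046],"angular":[0,0,-6.36]}
{"dp":[0.0217, 0.0292, 0.0046],"angular":[0,0,-6.36]}
{"dp":[0.0182, 0.0315, 0.0046],"angular":[0,0,-6.36]}
{"dp":[0.0147, 0.0332, 0.0046],"angular":[0,0,-6.36]}
end [0.40895949 0.26796841 0.15001033] [-0.98   0.2    0.001]
```

Emit:
play_rows(steps=[{"claw":0,"dp":[0.031,-0.0258,0.003],"angular":[0,0,-6.46]},{"claw":0,"dp":[0.0337,-0.0222,0.003],"angular":[0,0,-6.46]},{"claw":0,"dp":[0.036,-0.0182,0.003],"angular":[0,0,-6.46]},{"claw":0,"dp":[0.0378,-0.0141,0.003],"angular":[0,0,-6.46]},{"claw":0,"dp":[0.0391,-0.0097,0.003],"angular":[0,0,-6.46]},{"claw":0,"dp":[0.04,-0.0053,0.003],"angular":[0,0,-6.46]},{"claw":0,"dp":[0.0404,-0.0007,0.003],"angular":[0,0,-6.46]},{"claw":0,"dp":[0.0401,0.0038,0.003],"angular":[0,0,-6.46]}], force=30)

```text
clock: 0.77
tcp_pos: [0.333, -0.2925, 0.215]
orientation: [-0.0, 0.836, 0.548, 0.0]
wrist_force: [1.0, -0.6, -0.4]
finger_gap: 0.0854
```

Emit:
play_rows(steps=[{"claw":50,"dp":[0.0395,0.0083,0.003],"angular":[0,0,-6.46]},{"claw":50,"dp":[0.0383,0.0127,0.003],"angular":[0,0,-6.46]},{"claw":50,"dp":[0.0366,0.0169,0.003],"angular":[0,0,-6.46]},{"claw":50,"dp":[0.0345,0.0209,0.003],"angular":[0,0,-6.46]},{"claw":50,"dp":[0.0319,0.0247,0.003],"angular":[0,0,-6.46]},{"claw":50,"dp":[0.0363,0.0017,0.0046],"angular":[0,0,-6.36]},{"claw":50,"dp":[0.0359,0.0057,0.0046],"angular":[0,0,-6.36]},{"claw":50,"dp":[0.0351,0.0096,0.0046],"angular":[0,0,-6.36]}])

```text
clock: 1.43
tcp_pos: [0.4385, -0.0202, 0.1858]
orientation: [-0.0, 0.516, 0.857, -0.0]
wrist_force: [-0.1, -0.3, 0.1]
finger_gap: 0.0686
```

Emit:
play_rows(steps=[{"claw":70,"dp":[0.0338,0.0135,0.0046],"angular":[0,0,-6.36]},{"claw":70,"dp":[0.0321,0.0171,0.0046],"angular":[0,0,-6.36]},{"claw":70,"dp":[0.03,0.0205,0.0046],"angular":[0,0,-6.36]},{"claw":70,"dp":[0.0275,0.0238,0.0046],"angular":[0,0,-6.36]},{"claw":70,"dp":[0.0247,0.0267,0.0046],"angular":[0,0,-6.36]},{"claw":70,"dp":[0.0217,0.0292,0.0046],"angular":[0,0,-6.36]},{"claw":70,"dp":[0.0182,0.0315,0.0046],"angular":[0,0,-6.36]},{"claw":70,"dp":[0.0147,0.0332,0.0046],"angular":[0,0,-6.36]}])

```text
clock: 2.1
tcp_pos: [0.4082, 0.269, 0.1492]
orientation: [-0.0, 0.098, 0.995, -0.0]
wrist_force: [0.3, -0.0, -0.2]
finger_gap: 0.0624
```

Run:
```python
from h import *
s=env.get_state(); print(s['clock'],s['joint_pos'].round(2),s['tcp_pos'],s['orientation'].round(3),s['finger_gap'],s['wrist_force'])
plan([.411,.2695,.014],0,4)
```

```text
2.1 [ 0.42  0.2  -0.34  1.04 -0.    0.61] [0.40816596 0.26904232 0.14918517] [-0.     0.098  0.995 -0.   ] 0.06238518090798892 [ 0.32919178 -0.01053711 -0.16357915]
{"dp":[-0.0007, 0.0003, 0.0338],"angular":[0,0,0.0]}
{"dp":[-0.0007, 0.0002, 0.0338],"angular":[0,0,0.0]}
{"dp":[-0.0006, 0.0003, 0.0338],"angular":[0,0,0.0]}
{"dp":[-0.0007, 0.0003, 0.0338],"angular":[0,0,0.0]}
end [0.41098203 0.26955218 0.01398402] [-0.981  0.194  0.   ]
```

Emit:
play_rows(steps=[{"claw":105,"dp":[-0.0007,0.0003,0.034],"angular":[0,0,0]},{"claw":105,"dp":[-0.0007,0.0003,0.034],"angular":[0,0,0]},{"claw":105,"dp":[-0.0007,0.0003,0.034],"angular":[0,0,0]},{"claw":105,"dp":[-0.0007,0.0,0.025],"angular":[0,0,0]},{"claw":105,"dp":[0,0,0.011],"angular":[0,0,0]},{"claw":105,"dp":[0,0,0],"angular":[0,0,0]},{"claw":170,"dp":[0,0,0],"angular":[0,0,0]},{"claw":255,"dp":[0,0,0],"angular":[0,0,0]}], force=30)

```text
clock: 2.77
tcp_pos: [0.4125, 0.2679, 0.0124]
orientation: [0.0, 0.1, 0.995, 0.0]
wrist_force: [0.3, -0.1, -0.6]
finger_gap: 0.0326
```

Emit:
play_rows(steps=[{"claw":255,"dp":[0,0,0],"angular":[0,0,0]},{"claw":255,"dp":[0,0,0],"angular":[0,0,0]},{"claw":255,"dp":[0,0,0],"angular":[0,0,0]},{"claw":255,"dp":[0,0,0],"angular":[0,0,0]},{"claw":255,"dp":[0,0,0],"angular":[0,0,0]},{"claw":255,"dp":[0,0,0],"angular":[0,0,0]},{"claw":255,"dp":[0,0,0],"angular":[0,0,0]},{"claw":255,"dp":[0,0,0],"angular":[0,0,0]}])

```text
clock: 3.43
tcp_pos: [0.4122, 0.2677, 0.012]
orientation: [0.0, 0.1, 0.995, 0.0]
wrist_force: [-1.1, -0.8, 3.0]
finger_gap: 0.0324
```

Emit:
play_rows(steps=[{"claw":255,"dp":[0.004,0,0],"angular":[0,0,0]},{"claw":255,"dp":[0.006,0,0],"angular":[0,0,0]},{"claw":255,"dp":[0.008,0,0],"angular":[0,0,0]},{"claw":255,"dp":[0.008,0,0],"angular":[0,0,0]},{"claw":255,"dp":[0.008,0,0],"angular":[0,0,0]},{"claw":255,"dp":[0.008,0,0],"angular":[0,0,0]},{"claw":255,"dp":[0.008,0,0],"angular":[0,0,0]},{"claw":255,"dp":[0.008,0,0],"angular":[0,0,0]}])

```text
clock: 4.1
tcp_pos: [0.3547, 0.2795, 0.0119]
orientation: [0.001, 0.1, 0.995, 0.0]
wrist_force: [2.9, -0.6, 4.9]
finger_gap: 0.0322
```

Run:
```python
from h import *
s=env.get_state(); print(s['tcp_pos'],s['wrist_force'],s['finger_gap'])
shot('top','top1'); im,d=shot('side','side1')
heights('side','side1');heights('top','top1')
t,_=load('top1')
a=cv2.resize(im[240:350,180:400],None,fx=3,fy=3); b=cv2.resize(t[150:330,120:260],None,fx=1,fy=1)
cv2.imwrite('pics/c1.png',a[:,:,::-1])
```

```text
[0.35469076 0.27954605 0.01194093] [ 2.93789777 -0.58758059  4.88857734] 0.03218657106339224
side table 0.26 plate-table at a,b,c,d [np.float64(35.82), np.float64(36.11), np.float64(36.58), np.float64(35.35)] n 823 sd 1.42 slopes [0.0051 0.0045]
a top-table 81.01 above plate 45.2 n 110 xy [489.8 255.5  81.3] local [-72.2  54.3]
b top-table 76.51 above plate 40.4 n 91 xy [616.5 126.2  76.7] local [ 75.8 -49.9]
top table 0.33 plate-table at a,b,c,d [np.float64(36.06), np.float64(35.1), np.float64(35.48), np.float64(35.68)] n 1424 sd 2.08 slopes [-0.0039  0.0036]
a top-table 80.96 above plate 44.9 n 97 xy [487.6 254.9  81.3] local [-74.3  53.3]
b top-table 77.07 above plate 41.96 n 99 xy [614.  125.4  77.5] local [ 73.4 -51.2]
```

View pics/c1.png

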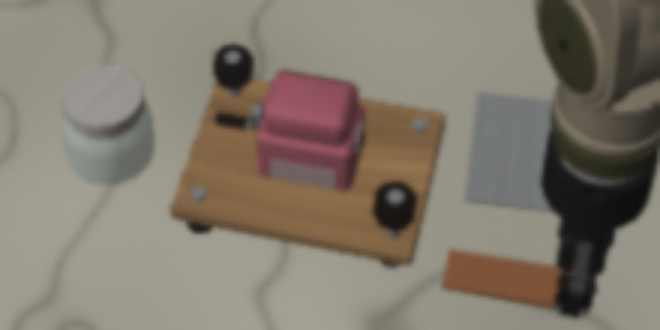

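The shim is clear of foot a and the stand has not moved. Next I carry the shim to the mat.

Run:
```python
from h import *
s=env.get_state();q=s['orientation'];R=Ro.from_quat([q[1],q[2],q[3],q[0]]);p=s['tcp_pos']
p,R=plan([.355,.2795,.09],0,2,p,R)
p,R=plan([.509,-.196,.09],0.5,13,p,R)
p,R=plan([.509,-.196,.0155],0,3,p,R)
```

```text
{"dp":[-0.0008, 0.0001, -0.039],"angular":[0,0,0.0]}
{"dp":[-0.0008, 0.0001, -0.0391],"angular":[0,0,0.0]}
end [0.35502269 0.27949573 0.09000681] [-0.98   0.198  0.001]
{"dp":[-0.0189, -0.0335, -0.0],"angular":[0,0,0.04]}
{"dp":[-0.0189, -0.0335, -0.0001],"angular":[0,0,0.04]}
{"dp":[-0.0189, -0.0335, 0.0],"angular":[0,0,0.04]}
{"dp":[-0.0189, -0.0334, -0.0],"angular":[0,0,0.04]}
{"dp":[-0.019, -0.0335, -0.0001],"angular":[0,0,0.04]}
{"dp":[-0.019, -0.0334, 0.0],"angular":[0,0,0.04]}
{"dp":[-0.019, -0.0334, -0.0],"angular":[0,0,0.04]}
{"dp":[-0.019, -0.0334, -0.0],"angular":[0,0,0.04]}
{"dp":[-0.019, -0.0334, -0.0001],"angular":[0,0,0.04]}
{"dp":[-0.0191, -0.0334, -0.0],"angular":[0,0,0.04]}
{"dp":[-0.0191, -0.0334, -0.0],"angular":[0,0,0.04]}
{"dp":[-0.0191, -0.0333, -0.0001],"angular":[0,0,0.04]}
{"dp":[-0.0192, -0.0334, 0.0],"angular":[0,0,0.04]}
end [ 0.50900026 -0.19604746  0.09000785] [-0.978  0.207  0.001]
{"dp":[-0.0, 0.0, 0.0248],"angular":[0,0,0.0]}
{"dp":[-0.0, 0.0, 0.0249],"angular":[0,0,0.0]}
{"dp":[-0.0001, 0.0, 0.0248],"angular":[0,0,0.0]}
end [ 0.50902262 -0.19603013  0.01550779] [-0.978  0.207  0.001]
```

Emit:
play_rows(steps=[{"claw":255,"dp":[0,0,-0.039],"angular":[0,0,0]},{"claw":255,"dp":[-0.0005,0,-0.039],"angular":[0,0,0]},{"claw":255,"dp":[-0.019,-0.0335,0],"angular":[0,0,0]},{"claw":255,"dp":[-0.019,-0.0335,0],"angular":[0,0,0]},{"claw":255,"dp":[-0.019,-0.0335,0],"angular":[0,0,0]},{"claw":255,"dp":[-0.019,-0.0335,0],"angular":[0,0,0]},{"claw":255,"dp":[-0.019,-0.0335,0],"angular":[0,0,0]},{"claw":255,"dp":[-0.019,-0.0335,0],"angular":[0,0,0]}])

```text
clock: 4.87
tcp_pos: [0.425, 0.0585, 0.0887]
orientation: [-0.002, 0.1, 0.995, 0.0]
wrist_force: [0.8, -0.1, 0.5]
finger_gap: 0.0326
```

Emit:
play_rows(steps=[{"claw":255,"dp":[-0.019,-0.0335,0],"angular":[0,0,0]},{"claw":255,"dp":[-0.019,-0.0335,0],"angular":[0,0,0]},{"claw":255,"dp":[-0.019,-0.0335,0],"angular":[0,0,0]},{"claw":255,"dp":[-0.019,-0.0335,0],"angular":[0,0,0]},{"claw":255,"dp":[-0.019,-0.0335,0],"angular":[0,0,0]},{"claw":255,"dp":[-0.019,-0.0335,0],"angular":[0,0,0]},{"claw":255,"dp":[-0.019,-0.0335,0],"angular":[0,0,0]},{"claw":255,"dp":[0,0,0],"angular":[0,0,0]}])

```text
clock: 5.53
tcp_pos: [0.5122, -0.2022, 0.0888]
orientation: [0.001, 0.103, 0.995, -0.001]
wrist_force: [1.6, 0.4, 0.7]
finger_gap: 0.0327
```

Emit:
play_rows(steps=[{"claw":255,"dp":[0,0,0.03],"angular":[0,0,0]},{"claw":255,"dp":[0,0,0.025],"angular":[0,0,0]},{"claw":255,"dp":[0,0,0.012],"angular":[0,0,0]},{"claw":255,"dp":[0,0,0.005],"angular":[0,0,0]},{"claw":255,"dp":[0,0,0.001],"angular":[0,0,0]},{"claw":255,"dp":[0,0,0],"angular":[0,0,0]},{"claw":255,"dp":[0,0,0],"angular":[0,0,0]},{"claw":255,"dp":[0,0,0],"angular":[0,0,0]}])

```text
clock: 6.2
tcp_pos: [0.5107, -0.1965, 0.0169]
orientation: [0.0, 0.1, 0.995, 0.0]
wrist_force: [-0.8, -0.3, 0.5]
finger_gap: 0.0322
```

Emit:
play_rows(steps=[{"claw":255,"dp":[0,0,0.001],"angular":[0,0,0]},{"claw":255,"dp":[0,0,0],"angular":[0,0,0]},{"claw":140,"dp":[0,0,0],"angular":[0,0,0]},{"claw":110,"dp":[0,0,0],"angular":[0,0,0]},{"claw":110,"dp":[0,0,0],"angular":[0,0,0]},{"claw":110,"dp":[0,0,-0.015],"angular":[0,0,0]},{"claw":105,"dp":[0,0,-0.04],"angular":[0,0,0]},{"claw":105,"dp":[0,0,-0.04],"angular":[0,0,0]}])

```text
clock: 6.87
tcp_pos: [0.5088, -0.196, 0.1099]
orientation: [-0.002, 0.1, 0.995, 0.001]
wrist_force: [1.3, -1.1, 0.0]
finger_gap: 0.0504
```

Run:
```python
from h import *
s=env.get_state();q=s['orientation'];R=Ro.from_quat([q[1],q[2],q[3],q[0]]);p=s['tcp_pos'];print(p,s['joint_pos'].round(2),s['clock'])
p=np.array([.5107,-.1965,.1105])
p,R=plan([.4875,.2545,.15],-112,16,p,R)
im,d=shot('top','top2')
cv2.imwrite('pics/c2.png',cv2.resize(im[110:290,130:390],None,fx=3,fy=3)[:,:,::-1])
```

```text
[ 0.50883553 -0.19597313  0.10994447] [-0.51  0.33 -0.25  0.99 -0.   -0.31] 6.8667
{"dp":[0.0071, 0.0273, -0.0024],"angular":[0,0,-7.0]}
{"dp":[0.0036, 0.028, -0.0024],"angular":[0,0,-7.0]}
{"dp":[0.0003, 0.0283, -0.0024],"angular":[0,0,-7.0]}
{"dp":[-0.0032, 0.028, -0.0024],"angular":[0,0,-7.0]}
{"dp":[-0.0066, 0.0275, -0.0024],"angular":[0,0,-7.0]}
{"dp":[-0.0099, 0.0264, -0.0024],"angular":[0,0,-7.0]}
{"dp":[-0.013, 0.025, -0.0023],"angular":[0,0,-7.0]}
{"dp":[-0.016, 0.0233, -0.0024],"angular":[0,0,-7.0]}
{"dp":[-0.0187, 0.0211, -0.0024],"angular":[0,0,-7.0]}
{"dp":[-0.0212, 0.0187, -0.0024],"angular":[0,0,-7.0]}
{"dp":[-0.0232, 0.016, -0.0024],"angular":[0,0,-7.0]}
{"dp":[-0.0251, 0.0131, -0.0024],"angular":[0,0,-7.0]}
{"dp":[-0.0264, 0.0098, -0.0024],"angular":[0,0,-7.0]}
{"dp":[-0.0275, 0.0066, -0.0024],"angular":[0,0,-7.0]}
{"dp":[-0.028, 0.0032, -0.0024],"angular":[0,0,-7.0]}
{"dp":[-0.0283, -0.0002, -0.0024],"angular":[0,0,-7.0]}
end [0.48746654 0.25451887 0.15003127] [ 0.182 -0.983 -0.003]
```

View pics/c2.png

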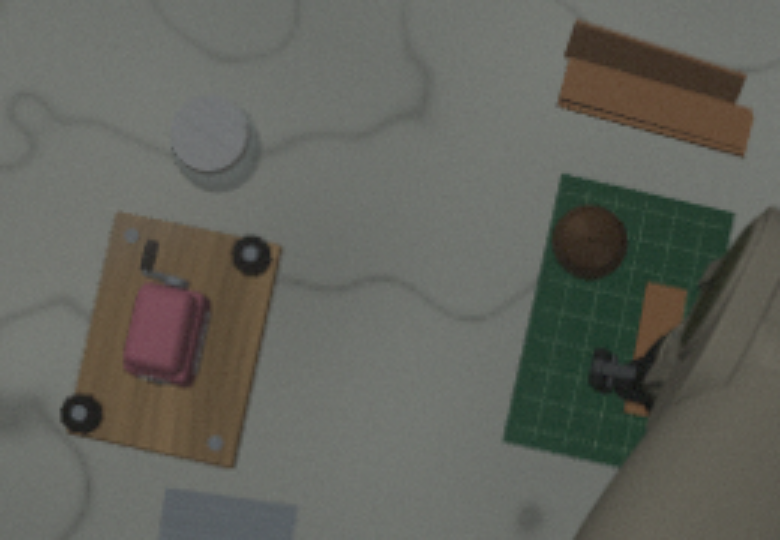

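The shim lies flat on the mat, clear of the dish. On to knob a.

Emit:
play_rows(steps=[{"claw":105,"dp":[0.007,0.0273,-0.0024],"angular":[0,0,-7]},{"claw":105,"dp":[0.0036,0.028,-0.0024],"angular":[0,0,-7]},{"claw":105,"dp":[0.0003,0.0283,-0.0024],"angular":[0,0,-7]},{"claw":105,"dp":[-0.0032,0.028,-0.0024],"angular":[0,0,-7]},{"claw":105,"dp":[-0.0066,0.0275,-0.0024],"angular":[0,0,-7]},{"claw":105,"dp":[-0.0099,0.0264,-0.0024],"angular":[0,0,-7]},{"claw":105,"dp":[-0.013,0.025,-0.0024],"angular":[0,0,-7]},{"claw":105,"dp":[-0.016,0.0233,-0.0024],"angular":[0,0,-7]}])

```text
clock: 7.58
tcp_pos: [0.4989, 0.0299, 0.1301]
orientation: [0.0, -0.381, 0.925, -0.0]
wrist_force: [0.7, 0.2, 0.1]
finger_gap: 0.0502
```

Emit:
play_rows(steps=[{"claw":105,"dp":[-0.0187,0.0211,-0.0024],"angular":[0,0,-7]},{"claw":105,"dp":[-0.0212,0.0187,-0.0024],"angular":[0,0,-7]},{"claw":105,"dp":[-0.0232,0.016,-0.0024],"angular":[0,0,-7]},{"claw":105,"dp":[-0.0251,0.0131,-0.0024],"angular":[0,0,-7]},{"claw":105,"dp":[-0.0264,0.0098,-0.0024],"angular":[0,0,-7]},{"claw":105,"dp":[-0.0275,0.0066,-0.0024],"angular":[0,0,-7]},{"claw":105,"dp":[-0.028,0.0032,-0.0024],"angular":[0,0,-7]},{"claw":105,"dp":[-0.0283,0,-0.0024],"angular":[0,0,-7]}])

```text
clock: 8.25
tcp_pos: [0.4869, 0.2556, 0.1492]
orientation: [-0.0, 0.771, -0.637, 0.0]
wrist_force: [-0.4, -0.4, 0.2]
finger_gap: 0.0502
```

Run:
```python
from h import *
for i in range(2):
    shot('side','side3')
    s=env.get_state(); print(s['tcp_pos'],s['joint_pos'].round(2),s['clock'],s['orientation'].round(4))
heights('top','top2',)
im,d=load('top2');W=world('top',d)
# inspect plate profile noise: median z per cell in stand frame
t=np.radians(-10.4);R=np.array([[np.cos(t),-np.sin(t)],[np.sin(t),np.cos(t)]]);L=(W[...,:2]-[.551,.189])@R*1e3
for y in range(60,-70,-20): print([float(np.round(np.median(W[...,2][(abs(L[...,0]-x)<10)&(abs(L[...,1]-y)<10)])*1e3,1)) for x in range(-80,90,20)])
plan([.4875,.2545,.062],0,3)
```

```text
[0.48702493 0.26000198 0.14976129] [ 0.34  0.31 -0.18  1.08  0.   -1.43] 8.3 [-2.000e-03  7.736e-01 -6.337e-01 -6.000e-04]
[0.48712566 0.25769048 0.14943805] [ 0.34  0.31 -0.19  1.08  0.   -1.42] 8.35 [-1.100e-03  7.709e-01 -6.369e-01  1.000e-04]
top table 0.21 plate-table at a,b,c,d [np.float64(35.78), np.float64(35.44), np.float64(35.57), np.float64(35.65)] n 1352 sd 1.88 slopes [-0.0014  0.0013]
a top-table 81.2 above plate 45.41 n 99 xy [487.1 254.   81.3] local [-74.6  52.4]
b top-table 77.18 above plate 41.74 n 95 xy [613.9 125.3  77.5] local [ 73.3 -51.4]
[81.1, 58.0, 36.3, 35.8, 35.9, 35.6, 35.5, 35.7, 35.7]
[41.4, 37.0, 36.1, 36.0, 36.5, 35.6, 35.8, 36.8, 36.0]
[35.8, 35.7, 36.8, 113.0, 113.8, 113.3, 95.0, 37.8, 36.1]
[35.9, 35.8, 40.4, 115.2, 115.0, 114.3, 83.2, 36.3, 35.9]
[35.7, 35.4, 39.8, 98.4, 99.5, 98.1, 37.8, 35.9, 35.0]
[36.2, 36.5, 36.1, 35.7, 35.7, 35.4, 34.9, 37.8, 76.4]
[35.9, 35.4, 34.4, 34.9, 34.3, 34.5, 34.3, 37.0, 71.1]
{"dp":[0.0011, 0.0001, 0.0291],"angular":[0,0,0.0]}
{"dp":[0.0011, 0.0002, 0.0292],"angular":[0,0,0.0]}
{"dp":[0.0011, 0.0001, 0.0291],"angular":[0,0,0.0]}
end [0.48749275 0.2545126  0.06203338] [ 0.189 -0.982 -0.001]
```

Emit:
play_rows(steps=[{"claw":105,"dp":[0,0,0.03],"angular":[0,0,0]},{"claw":105,"dp":[0,0,0.02],"angular":[0,0,0]},{"claw":105,"dp":[0,0,0.0],"angular":[0,0,0]},{"claw":105,"dp":[0,0,0],"angular":[0,0,0]},{"claw":105,"dp":[0,0,0],"angular":[0,0,0]},{"claw":105,"dp":[0,0,0],"angular":[0,0,0]},{"claw":105,"dp":[0,0,0],"angular":[0,0,0]},{"claw":105,"dp":[0,0,0],"angular":[0,0,0]}])

```text
clock: 9.02
tcp_pos: [0.4879, 0.2542, 0.1002]
orientation: [-0.001, 0.769, -0.64, 0.001]
wrist_force: [-0.4, -0.0, 0.2]
finger_gap: 0.0503
```

Run:
```python
from h import *
s=env.get_state();print(s['tcp_pos'],s['joint_pos'].round(2),s['wrist_force'],s['ft_torque'])
plan([.4875,.2543,.062],0,2)
```

```text
[0.48788719 0.25421085 0.1001985 ] [ 0.33  0.35 -0.26  0.96 -0.   -1.42] [-0.40382803 -0.00318944  0.17373662] [ 0.04787004 -0.00748568  0.05187539]
{"dp":[-0.0001, 0.0002, 0.0191],"angular":[0,0,0.0]}
{"dp":[-0.0001, 0.0002, 0.0191],"angular":[0,0,0.0]}
end [0.48753181 0.25435595 0.06199781] [ 0.181 -0.983 -0.   ]
```

Emit:
play_rows(steps=[{"claw":105,"dp":[0,0,0.02],"angular":[0,0,0]},{"claw":105,"dp":[0,0,0.013],"angular":[0,0,0]},{"claw":105,"dp":[0,0,0.005],"angular":[0,0,0]},{"claw":140,"dp":[0,0,0],"angular":[0,0,0]},{"claw":180,"dp":[0,0,0],"angular":[0,0,0]},{"claw":200,"dp":[0,0,0],"angular":[0,0,0]},{"claw":255,"dp":[0,0,0],"angular":[0,0,0]},{"claw":255,"dp":[0,0,0],"angular":[0,0,0]}], force=20)

```text
clock: 9.68
tcp_pos: [0.4876, 0.2541, 0.0616]
orientation: [-0.0, 0.769, -0.64, 0.0]
wrist_force: [1.3, -1.6, -1.4]
finger_gap: 0.0292
```

Emit:
play_rows(steps=[{"claw":255,"dp":[0,0,0.0],"angular":[0,0,0]},{"claw":255,"dp":[0,0,0],"angular":[0,0,0]},{"claw":255,"dp":[0,0,0],"angular":[0,0,0]},{"claw":255,"dp":[0,0,0],"angular":[0,0,0]},{"claw":255,"dp":[0,0,0.0004],"angular":[0,0,7]},{"claw":255,"dp":[0,0,0.0004],"angular":[0,0,7]},{"claw":255,"dp":[0,0,0.0004],"angular":[0,0,7]},{"claw":255,"dp":[0,0,0.0004],"angular":[0,0,7]}])

```text
clock: 10.35
tcp_pos: [0.4874, 0.2543, 0.0597]
orientation: [0.0, -0.589, 0.808, -0.0]
wrist_force: [1.3, -0.7, -0.5]
finger_gap: 0.0291
```

Run:
```python
from h import *
shot('side','side4'); shot('top','top4')
s=env.get_state();print(s['tcp_pos'],s['joint_pos'].round(2),s['wrist_force'],s['ft_torque'],s['finger_gap'])
heights('side','side4')
t,_=load('side4');cv2.imwrite('pics/c4.png',cv2.resize(t[220:350,190:390],None,fx=4,fy=4)[:,:,::-1])
```

```text
[0.4873138  0.25432532 0.05968015] [ 0.33  0.38 -0.32  0.87  0.   -0.93] [ 1.69218298 -0.74801324  0.02244642] [-0.11992609 -0.3155276  -0.06697522] 0.029607642889087835
side table 0.22 plate-table at a,b,c,d [np.float64(35.77), np.float64(36.88), np.float64(36.56), np.float64(36.09)] n 468 sd 1.56 slopes [ 0.0053 -0.0031]
a top-table 535.32 above plate 499.55 n 287 xy [490.1 252.2 535.6] local [-71.3  51.2]
b top-table 76.53 above plate 39.64 n 90 xy [616.4 126.4  76.9] local [ 75.7 -49.8]
```

View pics/c4.png

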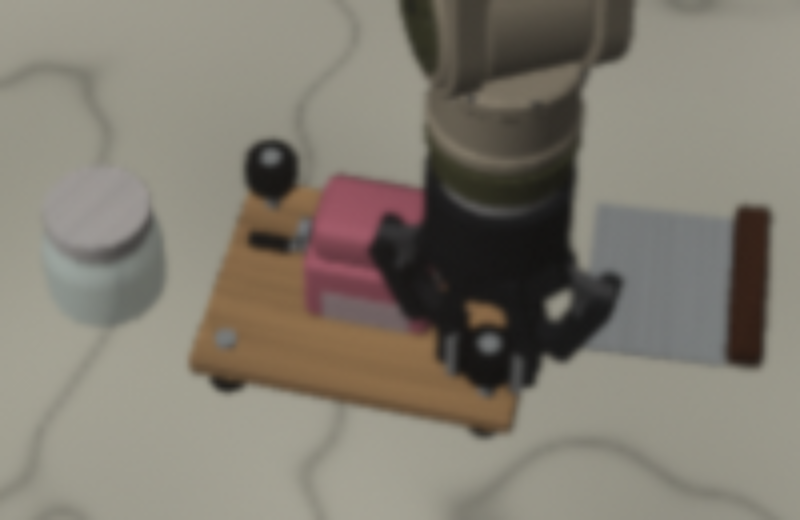

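The knob is gripped and the first 28° turned freely. Before turning more, I check that the finger elbows clear the sharpener.

Run:
```python
from h import *
im,d=load('side4');W=world('side',d)
s=env.get_state();q=s['orientation'];R=Ro.from_quat([q[1],q[2],q[3],q[0]])
T=R.inv().apply((W-s['tcp_pos']).reshape(-1,3)).reshape(W.shape)*1e3
m=(d>0)&(np.hypot(T[...,0],T[...,1])<80)&(W[...,2]>.06)&(im.max(2)<75)
for lo in range(-80,25,10):
    k=m&(T[...,2]>=lo)&(T[...,2]<lo+10)&(abs(T[...,0])<25)
    if k.any(): print('tool z',lo,'z',round(s['tcp_pos'][2]*1e3-lo-5),'y',T[...,1][k].min().round(),T[...,1][k].max().round(),'r95',np.percentile(np.hypot(T[...,0],T[...,1])[k],97).round(),k.sum())
```

```text
tool z -80 z 135 y -61.0 61.0 r95 60.0 101
tool z -70 z 125 y -58.0 55.0 r95 56.0 114
tool z -60 z 115 y -54.0 52.0 r95 53.0 84
tool z -50 z 105 y -46.0 46.0 r95 45.0 153
tool z -40 z 95 y -75.0 32.0 r95 45.0 49
tool z -30 z 85 y -28.0 26.0 r95 27.0 79
tool z -20 z 75 y -62.0 26.0 r95 29.0 104
tool z -10 z 65 y -58.0 27.0 r95 36.0 60
```

The elbows would meet the sharpener's near corner if the jaw axis swept past about −45° in world yaw. So I release, rise, turn to a jaw window that avoids it, and regrip.

Emit:
play_rows(steps=[{"claw":200,"dp":[0,0,0],"angular":[0,0,0]},{"claw":105,"dp":[0,0,0],"angular":[0,0,0]},{"claw":105,"dp":[0,0,0],"angular":[0,0,0]},{"claw":105,"dp":[0,0,0],"angular":[0,0,0]},{"claw":105,"dp":[0,0,-0.03],"angular":[0,0,0]},{"claw":105,"dp":[0,0,-0.04],"angular":[0,0,0]},{"claw":105,"dp":[0,0,0],"angular":[0,0,7]},{"claw":105,"dp":[0,0,0],"angular":[0,0,7]}])

```text
clock: 11.12
tcp_pos: [0.4888, 0.255, 0.1324]
orientation: [0.003, -0.487, 0.874, -0.0]
wrist_force: [0.8, -0.7, -0.8]
finger_gap: 0.0502
```

Emit:
play_rows(steps=[{"claw":105,"dp":[0,0,0],"angular":[0,0,7]},{"claw":105,"dp":[0,0,0],"angular":[0,0,7]},{"claw":105,"dp":[0,0,0],"angular":[0,0,7]},{"claw":105,"dp":[0,0,0],"angular":[0,0,7]},{"claw":105,"dp":[0,0,0],"angular":[0,0,7]},{"claw":105,"dp":[0,0,0],"angular":[0,0,7]},{"claw":105,"dp":[0,0,0],"angular":[0,0,0]},{"claw":105,"dp":[0,0,0],"angular":[0,0,0]}])

```text
clock: 11.78
tcp_pos: [0.4868, 0.2542, 0.1294]
orientation: [-0.0, -0.145, 0.989, -0.0]
wrist_force: [-0.3, 0.0, -0.2]
finger_gap: 0.05
```

Run:
```python
from h import *
s=env.get_state();print(s['clock'],s['tcp_pos'],s['joint_pos'].round(2),s['wrist_force'])
plan([.4875,.2543,.062],0,2)
```

```text
11.7833 [0.48680857 0.25417329 0.12935716] [ 0.33  0.32 -0.22  1.03  0.    0.04] [-0.28041922  0.04558117 -0.21950859]
{"dp":[-0.0004, -0.0, 0.0337],"angular":[0,0,0.0]}
{"dp":[-0.0003, -0.0001, 0.0337],"angular":[0,0,0.0]}
end [0.48747673 0.25427329 0.06195684] [-0.958 -0.288  0.   ]
```

Emit:
play_rows(steps=[{"claw":105,"dp":[-0.0007,0,0.035],"angular":[0,0,0]},{"claw":105,"dp":[0,0,0.025],"angular":[0,0,0]},{"claw":105,"dp":[0,0,0.007],"angular":[0,0,0]},{"claw":140,"dp":[0,0,0],"angular":[0,0,0]},{"claw":180,"dp":[0,0,0],"angular":[0,0,0]},{"claw":200,"dp":[0,0,0],"angular":[0,0,0]},{"claw":255,"dp":[0,0,0],"angular":[0,0,0]},{"claw":255,"dp":[0,0,0],"angular":[0,0,0]}], force=20)

```text
clock: 12.45
tcp_pos: [0.4876, 0.2544, 0.0631]
orientation: [-0.0, -0.144, 0.99, 0.0]
wrist_force: [-2.6, -0.2, -2.4]
finger_gap: 0.0291
```

Emit:
play_rows(steps=[{"claw":255,"dp":[0,0,0],"angular":[0,0,0]},{"claw":255,"dp":[0,0,0],"angular":[0,0,0]},{"claw":255,"dp":[0,0,0],"angular":[0,0,0]},{"claw":255,"dp":[0,0,0.0004],"angular":[0,0,7]},{"claw":255,"dp":[0,0,0.0004],"angular":[0,0,7]},{"claw":255,"dp":[0,0,0.0004],"angular":[0,0,7]},{"claw":255,"dp":[0,0,0.0004],"angular":[0,0,7]},{"claw":255,"dp":[0,0,0.0004],"angular":[0,0,7]}])

```text
clock: 13.12
tcp_pos: [0.4875, 0.2547, 0.0608]
orientation: [-0.0, 0.164, 0.987, 0.0]
wrist_force: [-4.2, 0.2, 0.8]
finger_gap: 0.0294
```

Emit:
play_rows(steps=[{"claw":255,"dp":[0,0,0.0004],"angular":[0,0,7]},{"claw":255,"dp":[0,0,0.0004],"angular":[0,0,7]},{"claw":255,"dp":[0,0,0.0004],"angular":[0,0,7]},{"claw":255,"dp":[0,0,0.0004],"angular":[0,0,7]},{"claw":255,"dp":[0,0,0.0004],"angular":[0,0,7]},{"claw":255,"dp":[0,0,0.0004],"angular":[0,0,7]},{"claw":255,"dp":[0,0,0.0],"angular":[0,0,0]},{"claw":255,"dp":[0,0,0.0],"angular":[0,0,0]}])

```text
clock: 13.78
tcp_pos: [0.4877, 0.2549, 0.0584]
orientation: [-0.0, 0.502, 0.865, 0.0]
wrist_force: [-4.5, 2.8, 0.9]
finger_gap: 0.0296
```

Run:
```python
from h import *
s=env.get_state();print(s['clock'],s['tcp_pos'],s['joint_pos'].round(3),s['wrist_force'],s['ft_torque'],s['finger_gap'])
```

```text
13.7833 [0.48766445 0.25490414 0.05843514] [ 3.350e-01  3.870e-01 -3.150e-01  8.680e-01  1.000e-03  1.388e+00] [-4.49935599  2.78648365  0.86943138] [0.35078491 0.94020919 0.01282123] 0.029552365670854355
```

Emit:
play_rows(steps=[{"claw":255,"dp":[0,0,0.0004],"angular":[0,0,7]},{"claw":255,"dp":[0,0,0.0004],"angular":[0,0,7]},{"claw":255,"dp":[0,0,0],"angular":[0,0,0]},{"claw":255,"dp":[0,0,0],"angular":[0,0,0]},{"claw":220,"dp":[0,0,0],"angular":[0,0,0]},{"claw":180,"dp":[0,0,0],"angular":[0,0,0]},{"claw":105,"dp":[0,0,0],"angular":[0,0,0]},{"claw":105,"dp":[0,0,0],"angular":[0,0,0]}])

```text
clock: 14.45
tcp_pos: [0.4894, 0.2543, 0.0578]
orientation: [0.001, 0.604, 0.797, 0.001]
wrist_force: [-0.2, -1.2, -0.1]
finger_gap: 0.0498
```

Emit:
play_rows(steps=[{"claw":105,"dp":[0,0,0],"angular":[0,0,0]},{"claw":105,"dp":[0,0,-0.025],"angular":[0,0,0]},{"claw":105,"dp":[0,0,-0.035],"angular":[0,0,0]},{"claw":105,"dp":[0,0,-0.033],"angular":[0,0,-7]},{"claw":105,"dp":[0,0,0],"angular":[0,0,-7]},{"claw":105,"dp":[0,0,0],"angular":[0,0,-7]},{"claw":105,"dp":[0,0,0],"angular":[0,0,-7]},{"claw":105,"dp":[0,0,0],"angular":[0,0,-7]}])

```text
clock: 15.12
tcp_pos: [0.4887, 0.2542, 0.1509]
orientation: [0.001, 0.334, 0.942, 0.0]
wrist_force: [0.3, 0.2, -0.4]
finger_gap: 0.0504
```

Run:
```python
from h import *
s=env.get_state();print(s['clock'],s['tcp_pos'],s['joint_pos'].round(3))
for i in range(3):
    shot('side','s5%d'%i); heights('side','s5%d'%i)
s=env.get_state();p=s['tcp_pos'];q=s['orientation'];R=Ro.from_quat([q[1],q[2],q[3],q[0]])
# route to knob b beside sharpener at height
plan([.615,.1245,.151],-54,8)
```

```text
15.1167 [0.48868701 0.25423771 0.15090495] [ 3.340e-01  3.070e-01 -1.830e-01  1.078e+00 -1.000e-03  1.016e+00]
side table 0.2 plate-table at a,b,c,d [np.float64(36.75), np.float64(34.99), np.float64(36.25), np.float64(35.5)] n 741 sd 1.47 slopes [-0.0034  0.012 ]
a top-table 626.34 above plate 589.59 n 342 xy [490.2 253.8 626.4] local [-71.5  52.8]
b top-table 76.85 above plate 41.85 n 91 xy [616.6 126.   77.1] local [ 75.9 -50.1]
side table 0.22 plate-table at a,b,c,d [np.float64(36.36), np.float64(35.68), np.float64(36.51), np.float64(35.52)] n 779 sd 1.68 slopes [0.001 0.008]
a top-table 626.19 above plate 589.83 n 337 xy [490.5 254.  626.3] local [-71.3  53. ]
b top-table 77.16 above plate 41.48 n 89 xy [617.  126.3  77.3] local [ 76.2 -49.7]
side table 0.26 plate-table at a,b,c,d [np.float64(35.76), np.float64(36.69), np.float64(36.47), np.float64(35.97)] n 781 sd 1.68 slopes [ 0.0048 -0.002 ]
a top-table 625.92 above plate 590.16 n 336 xy [490.3 253.9 626.1] local [-71.5  52.9]
b top-table 76.62 above plate 39.93 n 101 xy [616.9 126.9  76.9] local [ 76.  -49.2]
{"dp":[-0.0225, -0.0024, -0.0],"angular":[0,0,-6.75]}
{"dp":[-0.0221, -0.005, -0.0001],"angular":[0,0,-6.75]}
{"dp":[-0.0214, -0.0076, -0.0],"angular":[0,0,-6.75]}
{"dp":[-0.0203, -0.01, -0.0001],"angular":[0,0,-6.75]}
{"dp":[-0.019, -0.0124, -0.0],"angular":[0,0,-6.75]}
{"dp":[-0.0174, -0.0145, -0.0001],"angular":[0,0,-6.75]}
{"dp":[-0.0156, -0.0165, -0.0],"angular":[0,0,-6.75]}
{"dp":[-0.0136, -0.0181, -0.0001],"angular":[0,0,-6.75]}
end [0.61500329 0.12452579 0.15101441] [-0.969 -0.248 -0.001]
```

Emit:
play_rows(steps=[{"claw":105,"dp":[-0.0225,-0.0024,0],"angular":[0,0,-6.75]},{"claw":105,"dp":[-0.022,-0.005,0],"angular":[0,0,-6.75]},{"claw":105,"dp":[-0.0214,-0.0076,0],"angular":[0,0,-6.75]},{"claw":105,"dp":[-0.0203,-0.01,0],"angular":[0,0,-6.75]},{"claw":105,"dp":[-0.019,-0.0124,0],"angular":[0,0,-6.75]},{"claw":105,"dp":[-0.0174,-0.0145,0],"angular":[0,0,-6.75]},{"claw":105,"dp":[-0.0156,-0.0165,0],"angular":[0,0,-6.75]},{"claw":105,"dp":[-0.0136,-0.0181,0],"angular":[0,0,-6.75]}])

```text
clock: 15.93
tcp_pos: [0.6156, 0.1239, 0.1502]
orientation: [0.0, -0.127, 0.992, -0.0]
wrist_force: [0.2, 0.3, 0.1]
finger_gap: 0.0503
```

Emit:
play_rows(steps=[{"claw":105,"dp":[0,0,0.03],"angular":[0,0,0]},{"claw":105,"dp":[0,0,0.02],"angular":[0,0,0]},{"claw":105,"dp":[0,0,0],"angular":[0,0,0]},{"claw":105,"dp":[0,0,0],"angular":[0,0,0]},{"claw":105,"dp":[0,0,0],"angular":[0,0,0]},{"claw":105,"dp":[0,0,0],"angular":[0,0,0]},{"claw":105,"dp":[0,0,0],"angular":[0,0,0]},{"claw":105,"dp":[0,0,0],"angular":[0,0,0]}])

```text
clock: 16.6
tcp_pos: [0.6154, 0.1253, 0.1017]
orientation: [0.001, -0.126, 0.992, -0.0]
wrist_force: [0.2, 1.0, -0.8]
finger_gap: 0.0506
```

```bash
sed -i 's/&(z>.06)$/\&(z>.06)\&(z<.095)/' h.py
python3 - <<'E'
from h import *
s=env.get_state();print(s['clock'],s['tcp_pos'],s['joint_pos'].round(3))
for i in range(2):
    shot('side','s6%d'%i); heights('side','s6%d'%i)
    shot('top','t6%d'%i); 
    try: heights('top','t6%d'%i)
    except Exception as e: print(e)
plan([.6155,.1245,.060],0,2)
E
```

```text
16.6 [0.61540571 0.12529973 0.10171131] [ 0.073  0.482 -0.047  1.04  -0.    -0.18 ]
side table 0.22 plate-table at a,b,c,d [np.float64(36.1), np.float64(36.21), np.float64(36.82), np.float64(35.49)] n 873 sd 1.54 slopes [0.0048 0.0059]
a top-table 74.62 above plate 38.52 n 116 xy [488.7 255.3  74.7] local [-73.3  54. ]
b top-table 75.32 above plate 39.11 n 29 xy [624.3 130.2  75.7] local [ 82.7 -44.6]
top table -0.07 plate-table at a,b,c,d [np.float64(22.28), np.float64(33.51), np.float64(18.13), np.float64(37.67)] n 24 sd 2.24 slopes [-0.0277 -0.1479]
index -1 is out of bounds for axis 0 with size 0
side table 0.24 plate-table at a,b,c,d [np.float64(36.24), np.float64(35.62), np.float64(36.36), np.float64(35.49)] n 863 sd 1.51 slopes [0.0008 0.0072]
a top-table 74.77 above plate 38.53 n 106 xy [488.9 255.6  75. ] local [-73.1  54.3]
b top-table 75.59 above plate 39.97 n 28 xy [624.6 130.7  75.9] local [ 82.9 -44. ]
top table -0.16 plate-table at a,b,c,d [np.float64(-1.13), np.float64(35.12), np.float64(2.39), np.float64(31.6)] n 23 sd 1.84 slopes [ 0.0234 -0.3147]
index -1 is out of bounds for axis 0 with size 0
{"dp":[-0.0003, -0.0004, 0.0204],"angular":[0,0,0.0]}
{"dp":[-0.0002, -0.0004, 0.0203],"angular":[0,0,0.0]}
end [0.6154924  0.12446142 0.06002399] [-0.968 -0.25  -0.001]
```

Emit:
play_rows(steps=[{"claw":105,"dp":[-0.0002,-0.0005,0.02],"angular":[0,0,0]},{"claw":105,"dp":[0,0,0.015],"angular":[0,0,0]},{"claw":105,"dp":[0,0,0.006],"angular":[0,0,0]},{"claw":140,"dp":[0,0,0],"angular":[0,0,0]},{"claw":180,"dp":[0,0,0],"angular":[0,0,0]},{"claw":200,"dp":[0,0,0],"angular":[0,0,0]},{"claw":255,"dp":[0,0,0],"angular":[0,0,0]},{"claw":255,"dp":[0,0,0],"angular":[0,0,0]}], force=20)

```text
clock: 17.47
tcp_pos: [0.6146, 0.1247, 0.0594]
orientation: [-0.0, -0.126, 0.992, 0.0]
wrist_force: [-1.6, 1.6, -3.7]
finger_gap: 0.029
```

Emit:
play_rows(steps=[{"claw":255,"dp":[0,0,0],"angular":[0,0,0]},{"claw":255,"dp":[0,0,0],"angular":[0,0,0]},{"claw":255,"dp":[0,0,0],"angular":[0,0,0]},{"claw":255,"dp":[0,0,0],"angular":[0,0,0]},{"claw":255,"dp":[0,0,0.0004],"angular":[0,0,7]},{"claw":255,"dp":[0,0,0.0004],"angular":[0,0,7]},{"claw":255,"dp":[0,0,0.0004],"angular":[0,0,7]},{"claw":255,"dp":[0,0,0.0004],"angular":[0,0,7]}])

```text
clock: 18.13
tcp_pos: [0.6147, 0.1254, 0.0576]
orientation: [-0.0, 0.12, 0.993, 0.001]
wrist_force: [-2.4, 4.3, -3.0]
finger_gap: 0.0291
```

Emit:
play_rows(steps=[{"claw":255,"dp":[0,0,0.0004],"angular":[0,0,7]},{"claw":255,"dp":[0,0,0.0004],"angular":[0,0,7]},{"claw":255,"dp":[0,0,0.0004],"angular":[0,0,7]},{"claw":255,"dp":[0,0,0],"angular":[0,0,0]},{"claw":255,"dp":[0,0,0],"angular":[0,0,0]},{"claw":255,"dp":[0,0,0],"angular":[0,0,0]},{"claw":255,"dp":[0,0,0],"angular":[0,0,0]},{"claw":255,"dp":[0,0,0],"angular":[0,0,0]}])

```text
clock: 18.8
tcp_pos: [0.615, 0.1248, 0.0565]
orientation: [-0.0, 0.296, 0.955, 0.0]
wrist_force: [-2.0, 4.9, -4.2]
finger_gap: 0.029
```

Run:
```python
from h import *
s=env.get_state();print(s['clock'],s['tcp_pos'],s['joint_pos'].round(3),s['wrist_force'],s['ft_torque'])
for i in range(3): shot('side','s7%d'%i); heights('side','s7%d'%i)
```

```text
18.8 [0.614973   0.12477176 0.05648638] [ 0.072  0.52  -0.104  0.947  0.     0.673] [-1.98735399  4.90904026 -4.21553679] [0.89158724 0.3997839  0.04539123]
side table 0.22 plate-table at a,b,c,d [np.float64(36.39), np.float64(35.38), np.float64(36.13), np.float64(35.64)] n 890 sd 1.65 slopes [-0.0017  0.0072]
a top-table 74.12 above plate 37.72 n 103 xy [489.8 254.8  74.6] local [-72.1  53.7]
b top-table 84.07 above plate 48.68 n 20 xy [603.9 117.   84.3] local [ 65.1 -61.3]
side table 0.27 plate-table at a,b,c,d [np.float64(36.12), np.float64(35.84), np.float64(36.52), np.float64(35.43)] n 877 sd 1.63 slopes [0.0027 0.0066]
a top-table 74.5 above plate 38.38 n 116 xy [489.6 255.3  74.9] local [-72.4  54.2]
b top-table 80.14 above plate 44.3 n 22 xy [609.4 124.1  80.6] local [ 69.2 -53.3]
side table 0.26 plate-table at a,b,c,d [np.float64(36.33), np.float64(35.82), np.float64(36.47), np.float64(35.68)] n 850 sd 1.52 slopes [0.0009 0.0062]
a top-table 75.11 above plate 38.78 n 101 xy [489.8 254.8  75.2] local [-72.1  53.6]
b top-table 83.29 above plate 47.47 n 21 xy [608.7 122.   83.6] local [ 68.8 -55.5]
```

Emit:
play_rows(steps=[{"claw":220,"dp":[0,0,0],"angular":[0,0,0]},{"claw":180,"dp":[0,0,0],"angular":[0,0,0]},{"claw":105,"dp":[0,0,0],"angular":[0,0,0]},{"claw":105,"dp":[0,0,0],"angular":[0,0,0]},{"claw":105,"dp":[0,0,0],"angular":[0,0,0]},{"claw":105,"dp":[0,0,-0.025],"angular":[0,0,0]},{"claw":105,"dp":[0,0,-0.035],"angular":[0,0,0]},{"claw":105,"dp":[0,0,-0.033],"angular":[0,0,0]}])

```text
clock: 19.62
tcp_pos: [0.6148, 0.1238, 0.1503]
orientation: [-0.0, 0.297, 0.955, -0.001]
wrist_force: [0.5, -0.2, 1.5]
finger_gap: 0.0505
```

Emit:
play_rows(steps=[{"claw":105,"dp":[0.0,0.04,0],"angular":[0,0,0]},{"claw":105,"dp":[0,0.04,0],"angular":[0,0,0]},{"claw":105,"dp":[0,0.04,0],"angular":[0,0,0]},{"claw":105,"dp":[0,0.04,0],"angular":[0,0,0]},{"claw":105,"dp":[0,0,0],"angular":[0,0,0]},{"claw":105,"dp":[0,0,0],"angular":[0,0,0]},{"claw":105,"dp":[0,0,0],"angular":[0,0,0]},{"claw":105,"dp":[0,0,0],"angular":[0,0,0]}])

```text
clock: 20.28
tcp_pos: [0.7054, 0.2551, 0.15]
orientation: [0.0, 0.297, 0.955, -0.0]
wrist_force: [-0.4, -1.2, 0.3]
finger_gap: 0.05
```

Run:
```python
from h import *
s=env.get_state();print(s['clock'],s['tcp_pos'],s['joint_pos'].round(3))
for n in('side','top'):
    D=[]
    for i in range(6): im,d=env.read_camera(n); D.append(d)
    d=np.median(D,0).astype(np.float32); np.savez('pics/avg8%s.npz'%n,im=im,d=d); heights(n,'avg8'+n)
im,_=load('avg8top'); cv2.imwrite('pics/c8.png',cv2.resize(im[130:330,120:270],None,fx=3,fy=3)[:,:,::-1])
```

```text
20.2833 [0.70538917 0.25512332 0.14997503] [ 2.400e-01  7.030e-01  4.560e-01  1.324e+00 -1.000e-03  8.440e-01]
side table 0.13 plate-table at a,b,c,d [np.float64(36.54), np.float64(35.12), np.float64(36.23), np.float64(35.43)] n 874 sd 0.8 slopes [-0.0021  0.0107]
a top-table 74.75 above plate 38.21 n 121 xy [489.5 254.5  74.9] local [-72.3  53.3]
b top-table 74.15 above plate 39.03 n 106 xy [616.5 124.9  74.2] local [ 76.  -51.2]
top table 0.15 plate-table at a,b,c,d [np.float64(35.96), np.float64(35.51), np.float64(35.61), np.float64(35.86)] n 1373 sd 0.89 slopes [-0.0024  0.0009]
a top-table 71.38 above plate 35.42 n 8 xy [490.6 241.   71.4] local [-68.8  40.2]
b top-table 74.1 above plate 38.59 n 129 xy [613.7 124.3  74.2] local [ 73.3 -52.3]
```

View pics/c8.png

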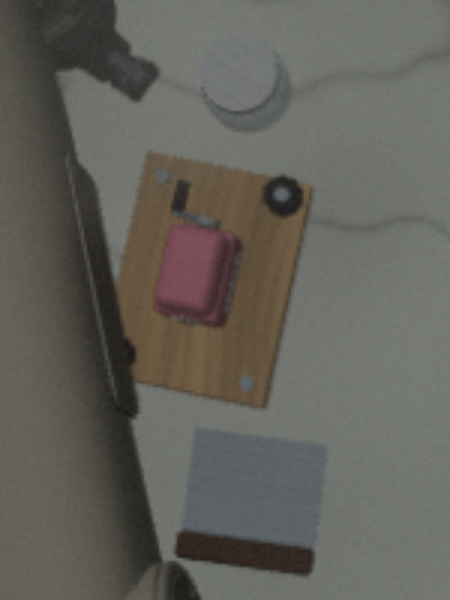

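Emit:
play_rows(steps=[{"claw":105,"dp":[0,-0.04,0],"angular":[0,0,0]},{"claw":105,"dp":[0,-0.04,0],"angular":[0,0,0]},{"claw":105,"dp":[0,-0.04,0],"angular":[0,0,0]},{"claw":105,"dp":[0,-0.04,0],"angular":[0,0,0]},{"claw":105,"dp":[0,0,0],"angular":[0,0,0]},{"claw":105,"dp":[0,0,0.03],"angular":[0,0,0]},{"claw":105,"dp":[0,0,0.02],"angular":[0,0,0]},{"claw":105,"dp":[0,0,0],"angular":[0,0,0]}])

```text
clock: 21.55
tcp_pos: [0.6121, 0.1241, 0.0955]
orientation: [-0.003, 0.297, 0.955, -0.001]
wrist_force: [-0.9, 0.3, -0.5]
finger_gap: 0.0504
```

Emit:
play_rows(steps=[{"claw":105,"dp":[0,0,0.025],"angular":[0,0,0]},{"claw":105,"dp":[0,0,0.015],"angular":[0,0,0]},{"claw":105,"dp":[0,0,0.003],"angular":[0,0,0]},{"claw":105,"dp":[0,0,0],"angular":[0,0,0]},{"claw":140,"dp":[0,0,0],"angular":[0,0,0]},{"claw":180,"dp":[0,0,0],"angular":[0,0,0]},{"claw":200,"dp":[0,0,0],"angular":[0,0,0]},{"claw":255,"dp":[0,0,0],"angular":[0,0,0]}])

```text
clock: 22.22
tcp_pos: [0.616, 0.1244, 0.058]
orientation: [0.001, 0.297, 0.955, 0.0]
wrist_force: [-0.3, -2.5, 2.9]
finger_gap: 0.029
```

Emit:
play_rows(steps=[{"claw":255,"dp":[0,0,0],"angular":[0,0,0]},{"claw":255,"dp":[0,0,0],"angular":[0,0,0]},{"claw":255,"dp":[0,0,0],"angular":[0,0,0]},{"claw":255,"dp":[0,0,0],"angular":[0,0,0]},{"claw":255,"dp":[0,0,0.0002],"angular":[0,0,5]},{"claw":255,"dp":[0,0,0.0002],"angular":[0,0,5]},{"claw":255,"dp":[0,0,0],"angular":[0,0,0]},{"claw":255,"dp":[0,0,0],"angular":[0,0,0]}])

```text
clock: 22.88
tcp_pos: [0.6161, 0.1247, 0.0577]
orientation: [0.001, 0.379, 0.925, 0.001]
wrist_force: [0.0, -2.2, 6.9]
finger_gap: 0.0291
```

Emit:
play_rows(steps=[{"claw":255,"dp":[0,0,0],"angular":[0,0,0]},{"claw":220,"dp":[0,0,0],"angular":[0,0,0]},{"claw":180,"dp":[0,0,0],"angular":[0,0,0]},{"claw":105,"dp":[0,0,0],"angular":[0,0,0]},{"claw":105,"dp":[0,0,0],"angular":[0,0,0]},{"claw":105,"dp":[0,0,-0.025],"angular":[0,0,0]},{"claw":105,"dp":[0,0,-0.035],"angular":[0,0,0]},{"claw":105,"dp":[0,0,-0.033],"angular":[0,0,0]}])

```text
clock: 23.55
tcp_pos: [0.6135, 0.1247, 0.1486]
orientation: [-0.002, 0.379, 0.926, -0.001]
wrist_force: [1.3, 0.6, 0.4]
finger_gap: 0.0504
```

Run:
```python
from h import *
s=env.get_state();print(s['clock'],s['tcp_pos'],s['joint_pos'].round(3))
plan([.50,.03,.15],0,4)
```

```text
23.55 [0.61351574 0.12466007 0.14856044] [0.072 0.452 0.027 1.15  0.    0.849]
{"dp":[0.0036, -0.0368, -0.0002],"angular":[0,0,0.0]}
{"dp":[0.0037, -0.0367, -0.0003],"angular":[0,0,0.0]}
{"dp":[0.0036, -0.0368, -0.0002],"angular":[0,0,0.0]}
{"dp":[0.0037, -0.0368, -0.0003],"angular":[0,0,0.0]}
end [0.49998619 0.02999481 0.15000892] [-0.713  0.701  0.003]
```

Emit:
play_rows(steps=[{"claw":105,"dp":[0.0036,-0.0368,0],"angular":[0,0,0]},{"claw":105,"dp":[0.0036,-0.0368,0],"angular":[0,0,0]},{"claw":105,"dp":[0.0036,-0.0368,0],"angular":[0,0,0]},{"claw":105,"dp":[0.0036,-0.0368,0],"angular":[0,0,0]},{"claw":105,"dp":[0.0036,-0.0368,0],"angular":[0,0,0]},{"claw":105,"dp":[0,0,0],"angular":[0,0,0]},{"claw":105,"dp":[0,0,0],"angular":[0,0,0]},{"claw":105,"dp":[0,0,0],"angular":[0,0,0]}])

```text
clock: 24.22
tcp_pos: [0.4736, 0.006, 0.1493]
orientation: [0.0, 0.379, 0.925, 0.0]
wrist_force: [0.9, 0.1, -0.4]
finger_gap: 0.0508
```

```bash
cat >> h.py <<'E'
def avg(tag,k=10):
    for n in('side','top'):
        D=[]
        for i in range(k): im,d=env.read_camera(n); D.append(d)
        np.savez('pics/%s%s.npz'%(tag,n),im=im,d=np.mean(D,0).astype(np.float32)); heights(n,tag+n)
        W=world(n,np.mean(D,0)); q=W[(np.hypot(W[...,0]-.712,W[...,1]-.157)<.02)&(W[...,2]>.06)&(W[...,2]<.09)]; print('jar top',q[:,2].mean()*1e3)
        # bumpless plate: quadrant medians of plate near corners c,d
E
python3 - <<'E'
from h import *
avg('avg9'); s=env.get_state();print(s['clock'],s['tcp_pos'],s['joint_pos'].round(3))
E
```

```text
side table 0.05 plate-table at a,b,c,d [np.float64(36.56), np.float64(35.32), np.float64(36.38), np.float64(35.5)] n 891 sd 0.65 slopes [-0.0012  0.0102]
a top-table 74.86 above plate 38.3 n 110 xy [489.8 254.4  74.9] local [-72.   53.3]
b top-table 73.55 above plate 38.23 n 102 xy [617.3 125.6  73.6] local [ 76.6 -50.4]
jar top 71.44890153083904
top table 0.01 plate-table at a,b,c,d [np.float64(36.15), np.float64(35.55), np.float64(35.8), np.float64(35.9)] n 1390 sd 0.67 slopes [-0.0023  0.0024]
a top-table 74.75 above plate 38.6 n 117 xy [486.9 253.4  74.7] local [-74.6  51.8]
b top-table 73.66 above plate 38.1 n 126 xy [613.9 124.2  73.7] local [ 73.6 -52.4]
jar top 71.77731673410345
25.2167 [0.47312536 0.00589763 0.14912341] [-0.157  0.167 -0.372  1.031 -0.     0.62 ]
```

Run:
```python
from h import *
plan([.4873,.2543,.149],0,7)
```

```text
{"dp":[0.0234, 0.0267, 0.0],"angular":[0,0,0.0]}
{"dp":[0.0235, 0.0267, 0.0],"angular":[0,0,0.0]}
{"dp":[0.0234, 0.0268, 0.0],"angular":[0,0,0.0]}
{"dp":[0.0235, 0.0267, 0.0],"angular":[0,0,0.0]}
{"dp":[0.0234, 0.0267, 0.0001],"angular":[0,0,0.0]}
{"dp":[0.0234, 0.0267, -0.0],"angular":[0,0,0.0]}
{"dp":[0.0235, 0.0267, -0.0],"angular":[0,0,0.0]}
end [0.48726049 0.25428845 0.14898736] [-0.713  0.701 -0.   ]
```

Emit:
play_rows(steps=[{"claw":105,"dp":[0.0234,0.0267,0],"angular":[0,0,0]},{"claw":105,"dp":[0.0235,0.0267,0],"angular":[0,0,0]},{"claw":105,"dp":[0.0234,0.0268,0],"angular":[0,0,0]},{"claw":105,"dp":[0.0235,0.0267,0],"angular":[0,0,0]},{"claw":105,"dp":[0.0234,0.0267,0],"angular":[0,0,0]},{"claw":105,"dp":[0.0234,0.0267,0],"angular":[0,0,0]},{"claw":105,"dp":[0.0235,0.0267,0],"angular":[0,0,0]},{"claw":105,"dp":[0,0,0],"angular":[0,0,0]}])

```text
clock: 25.88
tcp_pos: [0.4875, 0.2598, 0.1491]
orientation: [0.0, 0.376, 0.927, 0.001]
wrist_force: [1.1, -0.6, 0.2]
finger_gap: 0.05
```

Emit:
play_rows(steps=[{"claw":105,"dp":[0,0,0.03],"angular":[0,0,0]},{"claw":105,"dp":[0,0,0.02],"angular":[0,0,0]},{"claw":105,"dp":[0,0,0],"angular":[0,0,0]},{"claw":105,"dp":[0,0,0],"angular":[0,0,0]},{"claw":105,"dp":[0,0,0],"angular":[0,0,0]},{"claw":105,"dp":[0,0,0.025],"angular":[0,0,0]},{"claw":105,"dp":[0,0,0.016],"angular":[0,0,0]},{"claw":105,"dp":[0,0,0],"angular":[0,0,0]}])

```text
clock: 26.55
tcp_pos: [0.4864, 0.2536, 0.0569]
orientation: [-0.001, 0.379, 0.925, -0.001]
wrist_force: [-1.3, 0.1, -0.8]
finger_gap: 0.0504
```

Emit:
play_rows(steps=[{"claw":105,"dp":[0,0,0],"angular":[0,0,0]},{"claw":140,"dp":[0,0,0],"angular":[0,0,0]},{"claw":180,"dp":[0,0,0],"angular":[0,0,0]},{"claw":200,"dp":[0,0,0],"angular":[0,0,0]},{"claw":255,"dp":[0,0,0],"angular":[0,0,0]},{"claw":255,"dp":[0,0,0],"angular":[0,0,0]},{"claw":255,"dp":[0,0,0],"angular":[0,0,0]},{"claw":255,"dp":[0,0,0],"angular":[0,0,0]}])

```text
clock: 27.22
tcp_pos: [0.4882, 0.2547, 0.0596]
orientation: [0.001, 0.379, 0.925, 0.001]
wrist_force: [-1.0, -0.8, 6.4]
finger_gap: 0.0294
```

Emit:
play_rows(steps=[{"claw":255,"dp":[0,0,0.0003],"angular":[0,0,5]},{"claw":255,"dp":[0,0,0.0003],"angular":[0,0,5]},{"claw":255,"dp":[0,0,0.0003],"angular":[0,0,5]},{"claw":255,"dp":[0,0,0],"angular":[0,0,0]},{"claw":255,"dp":[0,0,0],"angular":[0,0,0]},{"claw":255,"dp":[0,0,0],"angular":[0,0,0]},{"claw":255,"dp":[0,0,0],"angular":[0,0,0]},{"claw":255,"dp":[0,0,0],"angular":[0,0,0]}])

```text
clock: 27.88
tcp_pos: [0.4888, 0.2547, 0.0595]
orientation: [0.002, 0.496, 0.868, 0.001]
wrist_force: [-2.5, -2.1, 12.1]
finger_gap: 0.0293
```

Emit:
play_rows(steps=[{"claw":220,"dp":[0,0,0],"angular":[0,0,0]},{"claw":180,"dp":[0,0,0],"angular":[0,0,0]},{"claw":105,"dp":[0,0,0],"angular":[0,0,0]},{"claw":105,"dp":[0,0,0],"angular":[0,0,0]},{"claw":105,"dp":[0,0,0],"angular":[0,0,0]},{"claw":105,"dp":[0,0,-0.025],"angular":[0,0,0]},{"claw":105,"dp":[0,0,-0.035],"angular":[0,0,0]},{"claw":105,"dp":[0,0,-0.03],"angular":[0,0,0]}])

```text
clock: 28.55
tcp_pos: [0.4864, 0.2541, 0.1476]
orientation: [-0.001, 0.496, 0.868, -0.001]
wrist_force: [0.9, 0.1, 0.9]
finger_gap: 0.0501
```

Emit:
play_rows(steps=[{"claw":105,"dp":[-0.0234,-0.0267,0],"angular":[0,0,0]},{"claw":105,"dp":[-0.0235,-0.0267,0],"angular":[0,0,0]},{"claw":105,"dp":[-0.0234,-0.0268,0],"angular":[0,0,0]},{"claw":105,"dp":[-0.0235,-0.0267,0],"angular":[0,0,0]},{"claw":105,"dp":[-0.0234,-0.0267,0],"angular":[0,0,0]},{"claw":105,"dp":[-0.0234,-0.0267,0],"angular":[0,0,0]},{"claw":105,"dp":[-0.0235,-0.0267,0],"angular":[0,0,0]},{"claw":105,"dp":[0,0,0],"angular":[0,0,0]}])

```text
clock: 29.22
tcp_pos: [0.4073, 0.0139, 0.1469]
orientation: [-0.0, 0.499, 0.867, -0.001]
wrist_force: [0.1, -0.1, -0.3]
finger_gap: 0.0502
```

Run:
```python
from h import *
avg('avg10'); s=env.get_state();print(s['clock'],s['tcp_pos'],s['joint_pos'].round(3))
```

```text
side table 0.05 plate-table at a,b,c,d [np.float64(36.9), np.float64(34.98), np.float64(36.25), np.float64(35.62)] n 896 sd 0.65 slopes [-0.0043  0.0122]
a top-table 74.41 above plate 37.51 n 115 xy [489.8 254.9  74.3] local [-72.1  53.7]
b top-table 73.74 above plate 38.77 n 100 xy [617.2 125.4  73.7] local [ 76.6 -50.6]
jar top 71.4331907522552
top table -0.03 plate-table at a,b,c,d [np.float64(36.29), np.float64(35.5), np.float64(35.72), np.float64(36.07)] n 1408 sd 0.67 slopes [-0.0038  0.0021]
a top-table 74.0 above plate 37.71 n 122 xy [488.  253.5  74. ] local [-73.6  52. ]
b top-table 73.93 above plate 38.43 n 122 xy [613.6 124.2  73.8] local [ 73.3 -52.5]
jar top 71.83373982072419
30.2167 [0.40930937 0.01804661 0.14719276] [-0.152  0.05  -0.513  1.009 -0.     0.887]
```

Readings are near target to about 0.3 mm. A rocking test will give bias-free gaps: press one knob down and watch the other. I start with b.

Run:
```python
from h import *
plan([.615,.1247,.13],0,6)
```

```text
{"dp":[-0.0021, 0.0386, 0.0029],"angular":[0,0,0.0]}
{"dp":[-0.002, 0.0385, 0.0028],"angular":[0,0,0.0]}
{"dp":[-0.0021, 0.0386, 0.0029],"angular":[0,0,0.0]}
{"dp":[-0.0021, 0.0385, 0.0029],"angular":[0,0,0.0]}
{"dp":[-0.002, 0.0386, 0.0028],"angular":[0,0,0.0]}
{"dp":[-0.0021, 0.0386, 0.0029],"angular":[0,0,0.0]}
end [0.61503483 0.1247083  0.12999166] [-0.507  0.862 -0.   ]
```

Emit:
play_rows(steps=[{"claw":255,"dp":[-0.002,0.0386,0.0029],"angular":[0,0,0]},{"claw":255,"dp":[-0.002,0.0386,0.0029],"angular":[0,0,0]},{"claw":255,"dp":[-0.002,0.0386,0.0029],"angular":[0,0,0]},{"claw":255,"dp":[-0.002,0.0386,0.0029],"angular":[0,0,0]},{"claw":255,"dp":[-0.002,0.0386,0.0029],"angular":[0,0,0]},{"claw":255,"dp":[-0.002,0.0386,0.0029],"angular":[0,0,0]},{"claw":255,"dp":[0,0,0.025],"angular":[0,0,0]},{"claw":255,"dp":[0,0,0.015],"angular":[0,0,0]}])

```text
clock: 30.88
tcp_pos: [0.6177, 0.1263, 0.0882]
orientation: [0.001, 0.496, 0.868, 0.0]
wrist_force: [-0.6, -0.5, -0.7]
finger_gap: 0.0
```

Emit:
play_rows(steps=[{"claw":255,"dp":[0,0,0.004],"angular":[0,0,0]},{"claw":255,"dp":[0,0,0.003],"angular":[0,0,0]},{"claw":255,"dp":[0,0,0],"angular":[0,0,0]},{"claw":255,"dp":[0,0,0],"angular":[0,0,0]},{"claw":255,"dp":[0,0,0],"angular":[0,0,0]},{"claw":255,"dp":[0,0,0],"angular":[0,0,0]},{"claw":255,"dp":[0,0,0],"angular":[0,0,0]},{"claw":255,"dp":[0,0,0],"angular":[0,0,0]}])

```text
clock: 31.55
tcp_pos: [0.6151, 0.1251, 0.0832]
orientation: [0.0, 0.496, 0.868, 0.0]
wrist_force: [-0.1, 0.6, 0.3]
finger_gap: -0.0
```

Not yet in contact, so I press on.

Emit:
play_rows(steps=[{"claw":255,"dp":[0,0,0.001],"angular":[0,0,0]},{"claw":255,"dp":[0,0,0.001],"angular":[0,0,0]},{"claw":255,"dp":[0,0,0.001],"angular":[0,0,0]},{"claw":255,"dp":[0,0,0],"angular":[0,0,0]},{"claw":255,"dp":[0,0,0],"angular":[0,0,0]},{"claw":255,"dp":[0,0,0],"angular":[0,0,0]},{"claw":255,"dp":[0,0,0],"angular":[0,0,0]},{"claw":255,"dp":[0,0,0],"angular":[0,0,0]}])

```text
clock: 32.22
tcp_pos: [0.6154, 0.1252, 0.082]
orientation: [0.001, 0.496, 0.868, 0.0]
wrist_force: [-4.6, -0.8, 13.0]
finger_gap: -0.0002
```

```bash
cat >> h.py <<'E'
def side(tag,k=10):
    D=[env.read_camera('side')for i in range(k)]
    np.savez('pics/%s.npz'%tag,im=D[-1][0],d=np.mean([x[1] for x in D],0).astype(np.float32)); heights('side',tag)
E
python3 - <<'E'
from h import *
side('pb'); s=env.get_state();print(s['clock'],s['tcp_pos'],s['wrist_force'])
heights('side','avg10side')
E
```

```text
side table 0.06 plate-table at a,b,c,d [np.float64(36.77), np.float64(35.07), np.float64(36.28), np.float64(35.57)] n 906 sd 0.63 slopes [-0.0033  0.0116]
a top-table 74.51 above plate 37.74 n 115 xy [490.5 255.2  74.5] local [-71.5  54.2]
b top-table 87.99 above plate 52.92 n 24 xy [614.3 132.   87.9] local [ 72.5 -44.6]
32.7167 [0.61535975 0.12523896 0.08201893] [-3.67286227 -0.44790381 12.43624465]
side table 0.05 plate-table at a,b,c,d [np.float64(36.9), np.float64(34.98), np.float64(36.25), np.float64(35.62)] n 896 sd 0.65 slopes [-0.0043  0.0122]
a top-table 74.41 above plate 37.51 n 115 xy [489.8 254.9  74.3] local [-72.1  53.7]
b top-table 73.74 above plate 38.77 n 100 xy [617.2 125.4  73.7] local [ 76.6 -50.6]
```

Run:
```python
from h import *
s=env.get_state();q=s['orientation'];R=Ro.from_quat([q[1],q[2],q[3],q[0]])
plan([.4873,.2543,.14],0,5,np.array([.6151,.1250,.14]),R)
```

```text
{"dp":[0.0353, -0.0089, -0.0001],"angular":[0,0,0.0]}
{"dp":[0.0352, -0.0089, -0.0],"angular":[0,0,0.0]}
{"dp":[0.0353, -0.0089, -0.0001],"angular":[0,0,0.0]}
{"dp":[0.0352, -0.0089, -0.0],"angular":[0,0,0.0]}
{"dp":[0.0353, -0.0089, -0.0001],"angular":[0,0,0.0]}
end [0.4873143  0.2543555  0.14002586] [-0.507  0.862 -0.001]
```

Emit:
play_rows(steps=[{"claw":255,"dp":[0,0,-0.03],"angular":[0,0,0]},{"claw":255,"dp":[0,0,-0.03],"angular":[0,0,0]},{"claw":255,"dp":[0,0,0],"angular":[0,0,0]},{"claw":255,"dp":[0.0353,-0.0089,0],"angular":[0,0,0]},{"claw":255,"dp":[0.0353,-0.0089,0],"angular":[0,0,0]},{"claw":255,"dp":[0.0353,-0.0089,0],"angular":[0,0,0]},{"claw":255,"dp":[0.0353,-0.0089,0],"angular":[0,0,0]},{"claw":255,"dp":[0.0353,-0.0089,0],"angular":[0,0,0]}])

```text
clock: 33.38
tcp_pos: [0.4859, 0.2556, 0.1397]
orientation: [0.0, 0.497, 0.868, 0.0]
wrist_force: [-0.1, 0.5, -0.1]
finger_gap: 0.0003
```

Emit:
play_rows(steps=[{"claw":255,"dp":[0,0,0],"angular":[0,0,0]},{"claw":255,"dp":[0,0,0.03],"angular":[0,0,0]},{"claw":255,"dp":[0,0,0.02],"angular":[0,0,0]},{"claw":255,"dp":[0,0,0.005],"angular":[0,0,0]},{"claw":255,"dp":[0,0,0.002],"angular":[0,0,0]},{"claw":255,"dp":[0,0,0],"angular":[0,0,0]},{"claw":255,"dp":[0,0,0],"angular":[0,0,0]},{"claw":255,"dp":[0,0,0],"angular":[0,0,0]}])

```text
clock: 34.05
tcp_pos: [0.488, 0.2547, 0.0835]
orientation: [0.001, 0.497, 0.868, 0.0]
wrist_force: [-0.2, -0.5, 0.1]
finger_gap: 0.0002
```

Emit:
play_rows(steps=[{"claw":255,"dp":[0,0,0.001],"angular":[0,0,0]},{"claw":255,"dp":[0,0,0.001],"angular":[0,0,0]},{"claw":255,"dp":[0,0,0.001],"angular":[0,0,0]},{"claw":255,"dp":[0,0,0],"angular":[0,0,0]},{"claw":255,"dp":[0,0,0],"angular":[0,0,0]},{"claw":255,"dp":[0,0,0],"angular":[0,0,0]},{"claw":255,"dp":[0,0,0],"angular":[0,0,0]},{"claw":255,"dp":[0,0,0],"angular":[0,0,0]}])

```text
clock: 34.72
tcp_pos: [0.488, 0.2549, 0.082]
orientation: [0.001, 0.496, 0.868, 0.001]
wrist_force: [-3.2, -1.5, 13.6]
finger_gap: -0.0003
```

Run:
```python
from h import *
side('pa'); s=env.get_state();print(s['clock'],s['tcp_pos'],s['wrist_force'])
```

```text
side table 0.09 plate-table at a,b,c,d [np.float64(36.13), np.float64(37.41), np.float64(36.56), np.float64(36.99)] n 490 sd 0.57 slopes [ 0.0028 -0.0082]
a top-table 87.18 above plate 51.05 n 22 xy [488.7 261.7  87.8] local [-74.4  60.3]
b top-table 73.53 above plate 36.12 n 102 xy [617.4 125.3  73.6] local [ 76.8 -50.7]
35.2167 [0.48796982 0.25487021 0.08200475] [-3.71408242 -1.30004061 12.2093844 ]
```

Pressing either knob with 13 N moves nothing, so it does not rock. To check that it is level, I refer the plate to the table plane, which removes any camera tilt bias.

```bash
cat >> h.py <<'E'
def rfit(A,b,it=8,tol=.0012):
    w=np.ones(len(b),bool)
    for _ in range(it):
        c=np.linalg.lstsq(A[w],b[w],rcond=None)[0]; e=A@c-b; w=np.abs(e)<max(tol,2*np.std(e[w]))
    return c,w
def level(name,fn,cen=(.551,.189),yaw=-10.4):
    im,d=load(fn); W=world(name,d); t=np.radians(yaw); R=np.array([[np.cos(t),-np.sin(t)],[np.sin(t),np.cos(t)]])
    L=(W[...,:2]-np.array(cen))@R; z=W[...,2]; x,y=L[...,0],L[...,1]
    tb=(d>0)&(abs(x)<.22)&(abs(y)<.2)&(abs(z)<.006)&((abs(x)>.125)|(abs(y)>.10))&~((x<-.09)&(y<.04)&(y>-.14))
    ct,w=rfit(np.c_[L[tb],np.ones(tb.sum())],z[tb])
    m=(d>0)&(abs(x)<.084)&(abs(y)<.061)&(z>.03)&(z<.042)
    for k in((-.075,.052),(.075,-.052)): m&=np.hypot(x-k[0],y-k[1])>.030
    m&=~((abs(x)<.050)&(abs(y)<.036))&~((x>.03)&(y>-.02)&(y<.045))
    for k in((.075,.052),(-.075,-.052)): m&=np.hypot(x-k[0],y-k[1])>.009
    if name=='side': m&=~((x<.06)&(x>-.06)&(y<0))   # hidden side of sharpener
    cp,w2=rfit(np.c_[L[m],np.ones(m.sum())],z[m]); s=cp-ct
    print(fn,'table slope',np.round(ct[:2]*1e3,1),'plate-table mrad',np.round(s[:2]*1e3,1),'centre',round(s[2]*1e3,2),'a-end rise t(mm)',round((-.075*s[0]+.052*s[1])*1e3,2),'c-end',round((.075*s[0]+.052*s[1])*1e3,2),w.sum(),w2.sum())
E
python3 - <<'E'
from h import *
for f in ('top0','top1','top2','avg9top','avg10top'): level('top',f)
for f in ('side0','side1','avg8side','avg9side','avg10side','pb'): level('side',f)
E
```

```text
top0 table slope [-1.   0.8] plate-table mrad [-2.1  2.5] centre 36.11 a-end rise t(mm) 0.29 c-end -0.03 13503 1084
top1 table slope [-1.   0.7] plate-table mrad [-3.6  2.9] centre 35.85 a-end rise t(mm) 0.43 c-end -0.12 12553 1168
top2 table slope [-0.9  0.5] plate-table mrad [-1.1  1.4] centre 35.87 a-end rise t(mm) 0.15 c-end -0.01 13706 1112
avg9top table slope [-0.8  0.7] plate-table mrad [-1.6  1.8] centre 35.96 a-end rise t(mm) 0.21 c-end -0.03 9945 1076
avg10top table slope [-0.8  0.8] plate-table mrad [-3.8  1.4] centre 35.97 a-end rise t(mm) 0.36 c-end -0.21 11585 1098
side0 table slope [0.4 1.2] plate-table mrad [-11.5  24.6] centre 35.53 a-end rise t(mm) 2.14 c-end 0.41 12418 529
side1 table slope [-0.3  1.3] plate-table mrad [-0.7  7.8] centre 36.15 a-end rise t(mm) 0.46 c-end 0.35 12089 533
avg8side table slope [-0.   1.2] plate-table mrad [-1.8  8.7] centre 36.12 a-end rise t(mm) 0.59 c-end 0.32 12318 588
avg9side table slope [-0.   1.3] plate-table mrad [-2.   7.9] centre 36.21 a-end rise t(mm) 0.56 c-end 0.26 12589 579
avg10side table slope [0.  1.3] plate-table mrad [-3.9 10.8] centre 36.15 a-end rise t(mm) 0.85 c-end 0.26 12514 591
pb table slope [-0.   1.2] plate-table mrad [-3.1  8.4] centre 36.2 a-end rise t(mm) 0.67 c-end 0.21 11906 589
```

It is level to about 0.1–0.2 mm at the screw feet once the resting-state bias is removed, and firm. Next I retreat, do a final scene check and hand in.

Emit:
play_rows(steps=[{"claw":255,"dp":[0,0,-0.03],"angular":[0,0,0]},{"claw":255,"dp":[0,0,-0.03],"angular":[0,0,0]},{"claw":255,"dp":[-0.0234,-0.0267,-0.02],"angular":[0,0,0]},{"claw":255,"dp":[-0.0234,-0.0267,0],"angular":[0,0,0]},{"claw":255,"dp":[-0.0234,-0.0267,0],"angular":[0,0,0]},{"claw":255,"dp":[-0.0234,-0.0267,0],"angular":[0,0,0]},{"claw":255,"dp":[-0.0234,-0.0267,0],"angular":[0,0,0]},{"claw":255,"dp":[-0.0234,-0.0267,0],"angular":[0,0,0]}])

```text
clock: 35.88
tcp_pos: [0.4196, 0.0512, 0.1601]
orientation: [0.001, 0.496, 0.868, 0.0]
wrist_force: [-0.2, -1.0, 0.1]
finger_gap: 0.0002
```

Run:
```python
from h import *
avg('fin',8); level('top','fintop'); level('side','finside')
im,d=load('fintop'); hsv=cv2.cvtColor(im,cv2.COLOR_RGB2HSV); W=world('top',d)
def plate(fn):
    im,d=load(fn);W=world('top',d);h=cv2.cvtColor(im,cv2.COLOR_RGB2HSV)
    m=(W[...,2]>.02)&(W[...,2]<.05)&(h[...,1]>60)&(h[...,0]<25); m[:175]=0;m[270:]=0;m[:,:145]=0;m[:,230:]=0
    return cv2.minAreaRect(W[m][:,:2].astype(np.float32)*1e3)
print(plate('top0'),plate('fintop'))
s=env.get_state();print(s['clock'],s['tcp_pos'])
cv2.imwrite('pics/fin.png',cv2.resize(im[110:330,130:390],None,fx=2.7,fy=2.7)[:,:,::-1])
```

```text
side table 0.08 plate-table at a,b,c,d [np.float64(36.7), np.float64(35.16), np.float64(36.33), np.float64(35.53)] n 885 sd 0.7 slopes [-0.0025  0.0112]
a top-table 74.25 above plate 37.55 n 113 xy [490.1 254.8  74.3] local [-71.8  53.8]
b top-table 73.57 above plate 38.41 n 102 xy [617.1 125.   73.7] local [ 76.6 -51. ]
jar top 71.51742643711748
top table -0.14 plate-table at a,b,c,d [np.float64(36.43), np.float64(35.51), np.float64(35.78), np.float64(36.17)] n 1096 sd 0.72 slopes [-0.0044  0.0025]
a top-table 74.31 above plate 37.88 n 122 xy [487.5 253.6  74.2] local [-74.1  52.1]
b top-table 73.91 above plate 38.39 n 126 xy [614.  124.3  73.7] local [ 73.7 -52.3]
jar top 71.78751119780497
fintop table slope [-0.9  0.6] plate-table mrad [-4.   1.3] centre 35.95 a-end rise t(mm) 0.36 c-end -0.23 11623 865
finside table slope [-0.1  1.1] plate-table mrad [-2.2  8.9] centre 36.18 a-end rise t(mm) 0.63 c-end 0.3 12368 593
((551.1387329101562, 189.18572998046875), (139.6547393798828, 185.11660766601562), 79.45728302001953) ((551.0535278320312, 188.56674194335938), (138.37098693847656, 184.2021942138672), 78.97867584228516)
36.6833 [0.42024004 0.05280993 0.15966384]
```

View pics/fin.png

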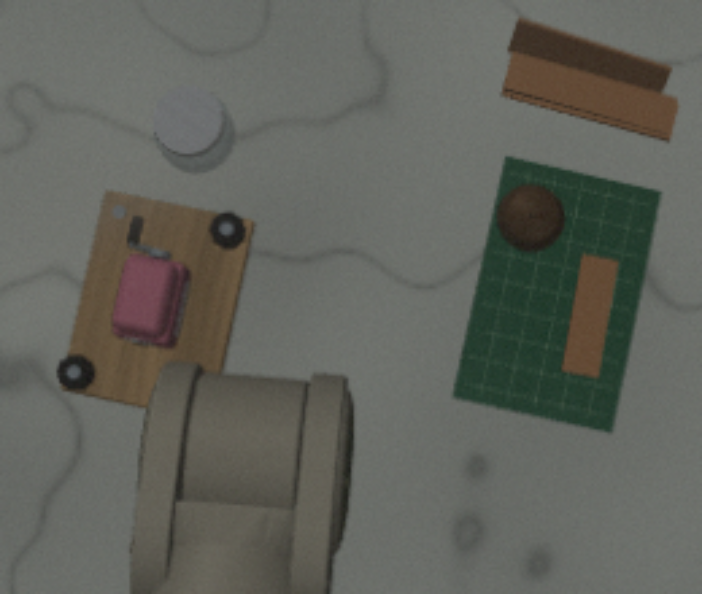

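```bash
python3 -c "
from workcell import env
print(env.hand_in())"
```

```text
the job is handed in; nothing more can be done
None
```

I pulled the shim from under foot a and laid it flat on the cutting mat, clear of the dish. I then screwed both feet down by their knobs: a about 134° (7.4 mm), b about 59° (3.3 mm). I handed the job in at about 37 s; no verdict came back.

**Firm:** I pressed each knob in turn with about 13 N. The other knob moved 0.2 mm or less, which is within measurement noise. Both knob tops were touched at 74.0 mm.

**Level:** The stand's centre measured 36.0 mm on the top camera and 36.2 mm on the side camera (36 is right). The raw readings do not agree exactly:
- The a-end read 0.36 mm high from the top camera and 0.63 mm from the side camera.
- The side camera also reads about 0.3 mm high at fixed foot c, and both cameras read the a-end high before any screwing.
- Allowing for that, I estimate a remaining tilt of about 0.1–0.3 mm at the screw feet.

**Position:** The stand's measured centre moved less than 1 mm. The jar and dish look unmoved in the last picture. The arm hid the scraper there, so my last view of it is from about 20 s, when it looked in place; the arm did not go near it after that.

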